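# Put the blade guard back on the slicer

### The job

The washed slicer stands on its leg on the worktop with its blade bare. Swing the latch on its left rail aside, lower the loose blade guard over the two pins on the sloping deck, its edge with the holes uppermost, until it lies flush on both rails, then swing the latch fully back over the guard's corner and let go. Set the guard down gently, without dropping or ramming it, and leave the salt shaker, jam jar and espresso cup where they stand.

Things in the scene. Friction and masses are not known exactly. Their poses are not given: they have to be found in the camera images.
- deck: sloping deck of a fixed steel slicer (mandoline), 320 x 142 mm, rising at 25 degrees away from the robot. Origin: midway between the two pins, level with the tops of the side rails. x points up the slope, y across to the left, z square out of the deck. Rails 18 mm wide at y = +-60 mm, tops at z = 0; the plates and bare blade between them lie lower
- pin_left (a point): foot of the left locating pin, at deck (0, +60, 0) mm; axes as the deck's. The right pin stands at deck (0, -60, 0) mm. Both stand square to the deck on the rails: 8 mm thick, 18 mm tall, tapering above 8 mm to a rounded tip of 3 mm
- seat (a point): where the guard's origin belongs: deck (-25, 0, 0) mm, axes as the deck's; the guard's axes must be parallel to them. Flush, the guard's underside lies on the rail tops and the pins stand 12 mm out of it
- guard: blade guard, a loose grey plastic plate 90 (x) by 150 (y) by 6 (z) mm, 0.1 to 0.2 kg, flat on the worktop. Origin: centre of its underside, z up. Two through holes at x = +25, y = +-60 mm (near the +x edge): at +y round, 10 mm; at -y a slot 10 (x) by 14 (y) mm. On its middle stands a grip ridge 48 mm long in x, 12 mm wide in y, top 35 mm above the underside
- latch (a joint): angle of the swing latch, rad; it turns about the deck's z at deck (-88, +60) mm. 0: home at its stop, lever pointing up the slope along the left rail, over the place of the guard's lower left corner (starts at 0 to 0.6). Growing: swings outward, to the left and down, to a stop at 1.9; from 1.4 it is clear of the guard's place. Stays where left (friction, about 1.5 N at the knob)
- latch_knob (a point): middle of the round black knob on the latch lever's end, 38 mm from the axis: 14 mm thick, standing square to the deck from 12 to 33 mm above the rail tops (middle 22.5 mm). The lever is 12 mm wide, 4 mm thick, its underside 8 mm above the rail tops: it passes 2 mm over a flush guard and is blocked by one that is not flush
- salt_shaker: bystander, salt shaker, 44 mm wide, 90 mm tall; origin in the middle of its underside
- jam_jar: bystander, jam jar with a lid, 65 mm wide, 97 mm tall; origin in the middle of its underside
- espresso_cup: bystander, white espresso cup, 68 mm wide, 99 mm with its handle, 56 mm tall; origin at its underside. It stands beside the fixed coffee machine, 0.4 m tall, whose front runs from about world (0.54, -0.06) to (0.65, 0.10), between guard and slicer: keep hand and load on the robot's side of it (x under 0.45 m) when crossing

How it is judged:
On the way, in this order (a step that is already met when the one before it is completed fails the run):
1. the latch is swung aside, clear of the guard's place (beyond 1.25 rad) (value of joint latch above 1.25 rad), for 0.2 s.
2. the guard lies flush on the deck, over both pins (z of guard in the frame of deck below 0.002 m and x of guard in the frame of deck between -0.029 and -0.021 m and y of guard in the frame of deck between -0.004 and 0.004 m and angle between the z axis of guard and the z axis of deck, either way round below 0.035 rad), for 0.2 s.
At the end, for the whole second after the job is handed in: the guard lies flush on the deck's rails (within 2 mm of height and 2 degrees) over both pins, its holes towards the upper end (origin within 4 mm of its place), at rest, and the latch is back over its corner (below 0.2 rad) (all of step 2 and z of guard in the frame of deck above -0.002 m and angle between the x axis of guard and the x axis of deck, either way round below 0.08 rad and value of joint latch below 0.2 rad and linear speed of guard below 0.01 m/s); the robot touches nothing.
It fails at once if the guard is dropped or rammed onto the slicer (contact above 100 N) (contact force between guard and deck above 100 N).
It fails at once if the salt shaker is displaced by more than 20 mm (distance of salt_shaker from where it was at the start of the episode above 0.02 m).
It fails at once if the jam jar is displaced by more than 20 mm (distance of jam_jar from where it was at the start of the episode above 0.02 m).
It fails at once if the espresso cup is displaced by more than 20 mm (distance of espresso_cup from where it was at the start of the episode above 0.02 m).
It also fails if it takes over 61 s, if anything falls off the work surface, if the arm or the gripper's body presses on something with over 40 N, if the wrist force passes 120 N, or if a joint passes its speed limit or range.

### The arm

A 7-joint arm with a two-finger parallel gripper is mounted at the origin on a cart in front of the work surface, level with it; the furniture and walls round the work are solid. World frame = base frame: x ahead of the robot, y to its left, z up, the work surface at z = 0. Lengths are in m, angles in rad, forces in N, time in s.
With the tool pointing down it reaches from about 0.425 to 0.875 m from the base axis. Payload 4.7 kg.
Tool frame: the origin (TCP) lies between the finger pads; the fingertips stand 14 mm ahead of it and the grasp point (between the pads) lies 5 mm behind it; z points along the fingers, y is the line along which they close (so a half turn about z gives the same grasp; the last joint's range is limited). The gripper opens to 87 mm and grips with 3 to 60 N. Pads are 19 mm wide; open, the fingers measure 117 mm over their backs; the gripper's body (75 mm by 190 mm) begins 51 mm behind the grasp point.
Start: joints at [-1.094, 0.321, -0.07, 1.45, 0.023, 1.371, -0.057], TCP at [0.29, 0.582, 0.204] pointing down, gripper open.
Joint ranges: [-2.86, 2.86], [-0.3, 2.09], [-1.38, 1.24], [0.06, 2.45], [-1.56, 4.7], [0.09, 2.05], [-2.69, 2.69]. Speed limits (rad/s): [2.57, 2.57, 3.14, 3.14, 3.14, 3.14, 3.14].

### API

Orientations are given as a rotation vector (axis times angle).
In Python, from bench import ctrl gives the robot as it stands.
- The arm moves only by the tool step_arm, never from a script. Its argument "commands" is a list of rows, each an object with "travel": the shift along the tool's x, y, z in m, a list of three; "turn": the turn, a rotation vector about the tool's x, y, z in degrees, a list of three. A call has 1 to 5 rows; each row is the pose to reach, as a shift and turn from the pose commanded when the call began, along the tool's axes at that moment; what a row does not reach only later rows make up. A row lasts 1/10 s, in which the tool goes at most 50 mm and 8.59 degrees, less where a joint would pass 70% of its speed; a pose out of reach is approached as far as the arm can. A call with a gripper value outside its range is refused whole. "gripper" is the opening, from 0 (shut) to 1 (fully open), set as the call begins (left out, the last holds). The fingers move at their own pace and stop on an object; "force" is the grip in N (left out, the last holds). Time passes only in rows, so rows that repeat a pose let the fingers close. It gives the time, the measured TCP pose, the force, the opening and the grip force at its end, in the units of the state.
- ctrl.get_state(): the state, without advancing time (a new reading comes with each control period).
- ctrl.get_image(name): name is "scene" or "top" or "wrist"; returns the picture (384x512x3 uint8, red, green, blue); there is no depth.
- ctrl.camera_model(name): a dict with "fx", "fy", "cx", "cy" (pixels), "k1" (the pictures are not rectified: a ray, as slopes to the right and down, at radius r is drawn at 1 + k1 r^2 times it, then the intrinsics apply), "R" (3x3) and "t" (3): a world point X has camera coordinates R X + t; the wrist camera has in their place "T_tool_cam" (4x4, takes a point from camera to tool coordinates, whose origin is the TCP and whose axes are the flange's). Camera axes: x right, y down, z forward; pixel columns grow to the right and rows downward; lengths in m; the calibration is good to about 2 mm. A picture is of the moment at which its call begins: read the wrist's pose just before it. camera_model takes no time and is no camera call.
- ctrl.close_job(): hands the job in; it is judged then, once.
The state is a dict: "time": time; "joint_positions": joint angles; "qd": joint speeds; "joint_torque": joint torques, N m; "position": TCP position; "tool_rot": TCP orientation; "ft_force": force on the tool from outside, world axes, zero at the start; "torque": the same for the moment, N m; "grip_width": opening from 0.0 (shut) to 1.0 (fully open); "grip_force": force on a finger pad.
Only numpy, scipy, OpenCV 4.12 (cv2) and the standard library are available. Lean on these libraries where they do the work, as an engineer would, in place of code of your own. Each camera call takes 0.05 s, during which the arm holds its last target. There are 200 camera calls.

## Working session

There is one attempt and no reset: what is moved stays moved. The work goes in short steps, Python scripts to look and compute and a tool call to move; the robot and the scene stay as the last step left them, time stands still between calls to the robot, and variables do not carry over. Pictures are saved under pics/ and viewed, at most 10 in all, crops included, and the job is handed in when it is done.

Besides the shell and the picture viewer there is one more tool, called after "Emit:" in YAML: its name, and indented under it one key for each argument. step_arm: Moves the arm, as the interface text tells. Its arguments: {"type":"object","properties":{"commands":{"type":"array"},"gripper":{"type":"number"},"force":{"type":"number"}},"required":["commands"]}

```bash
mkdir -p pics; ls; cat > h.py <<'E'
import numpy as np, cv2, json
from scipy.spatial.transform import Rotation as Ro
from bench import ctrl
def cam(name,st=None):
    m=ctrl.camera_model(name)
    if name=="wrist":
        T=np.eye(4);T[:3,:3]=Ro.from_rotvec(st["tool_rot"]).as_matrix();T[:3,3]=st["position"]
        W=T@np.array(m["T_tool_cam"]); R=W[:3,:3].T; t=-R@W[:3,3]
    else: R=np.array(m["R"]);t=np.array(m["t"])
    K=np.array([[m["fx"],0,m["cx"]],[0,m["fy"],m["cy"]],[0,0,1]])
    return K,np.array([m["k1"],0,0,0,0.]),R,t
def rays(c,px):
    K,d,R,t=c
    u=cv2.undistortPointsIter(np.array(px,float).reshape(-1,1,2),K,d,None,None,(3,50,1e-9)).reshape(-1,2)
    return -R.T@t,(R.T@np.c_[u,np.ones(len(u))].T).T
def onz(c,px,z):
    o,r=rays(c,px); return o+r*((z-o[2])/r[:,2])[:,None]
def proj(c,X):
    K,d,R,t=c
    return cv2.projectPoints(np.array(X,float).reshape(-1,1,3),cv2.Rodrigues(R)[0],t,K,d)[0].reshape(-1,2)
def tri(obs):
    A=np.zeros((3,3));b=np.zeros(3)
    for c,p in obs:
        o,r=rays(c,[p]);r=r[0]/np.linalg.norm(r[0]);P=np.eye(3)-np.outer(r,r);A+=P;b+=P@o
    return np.linalg.solve(A,b)
E
python3 - <<'E'
from h import *
st=ctrl.get_state();print(st)
for n in ("scene","top","wrist"):
    im=ctrl.get_image(n);cv2.imwrite(f"pics/{n}0.png",cv2.resize(im[:,:,::-1],(800,600),interpolation=cv2.INTER_CUBIC))
    np.save(f"pics/{n}0.npy",im)
    m=ctrl.camera_model(n);print(n,m)
E
```

```text
pics
{'time': 0.0, 'joint_positions': array([-1.09386482,  0.32183823, -0.07008989,  1.45167098,  0.02259751,
        1.37078146, -0.05691309]), 'qd': array([-1.10441194e-03, -1.05807454e-03,  4.17385688e-04,  3.19188143e-05,
        1.43790462e-05, -1.86036274e-04,  1.42912898e-03]), 'joint_torque': array([ 3.14972767e-04, -4.91296828e+01, -4.03628703e-01, -3.12520552e+01,
       -6.39105379e-02,  4.40708525e-02,  1.70129756e-04]), 'position': array([0.28999631, 0.5810718 , 0.2029537 ]), 'tool_rot': array([-7.20429151e-01, -3.05751484e+00,  2.95138770e-03]), 'ft_force': array([-1.07882205e-01, -1.42321683e-04, -3.15155350e-01]), 'torque': array([-0.03243647,  0.02032386, -0.02483417]), 'grip_force': 0.0, 'grip_width': 1.0031631995285144}
scene {'fx': 488.4468723330327, 'fy': 488.4468723330327, 'cx': 256.2062849210127, 'cy': 190.9208319596621, 'k1': -0.19482300038166636, 'R': array([[ 0.4197724 , -0.90746948,  0.01703732],
       [-0.38229253, -0.19380144, -0.90348958],
       [ 0.82319108,  0.37274675, -0.4282713 ]]), 't': array([-0.12576508,  0.31479817,  1.01171679])}
top {'fx': 451.63296691341225, 'fy': 451.63296691341225, 'cx': 249.97502382774545, 'cy': 191.23581185801476, 'k1': 0.05261426032246864, 'R': array([[-0.01651547, -0.99985134,  0.00495252],
       [-0.98466177,  0.01540373, -0.17379278],
       [ 0.17369065, -0.00774683, -0.98476979]]), 't': array([0.10015308, 0.5284022 , 1.28537329])}
wrist {'fx': 319.32428138866686, 'fy': 319.32428138866686, 'cx': 255.30559486076913, 'cy': 192.03927884059365, 'k1': -0.0006008062353479085, 'T_tool_cam': array([[ 5.11607915e-04, -9.68668041e-01, -2.48358540e-01,
         6.71526357e-02],
       [ 9.99999832e-01,  4.27842499e-04,  3.91250783e-04,
         9.82938302e-06],
       [-2.72733791e-04, -2.48358698e-01,  9.68668097e-01,
        -1.80463093e-01],
       [ 0.00000000e+00,  0.00000000e+00,  0.00000000e+00,
         1.00000000e+00]])}
```

View pics/scene0.png

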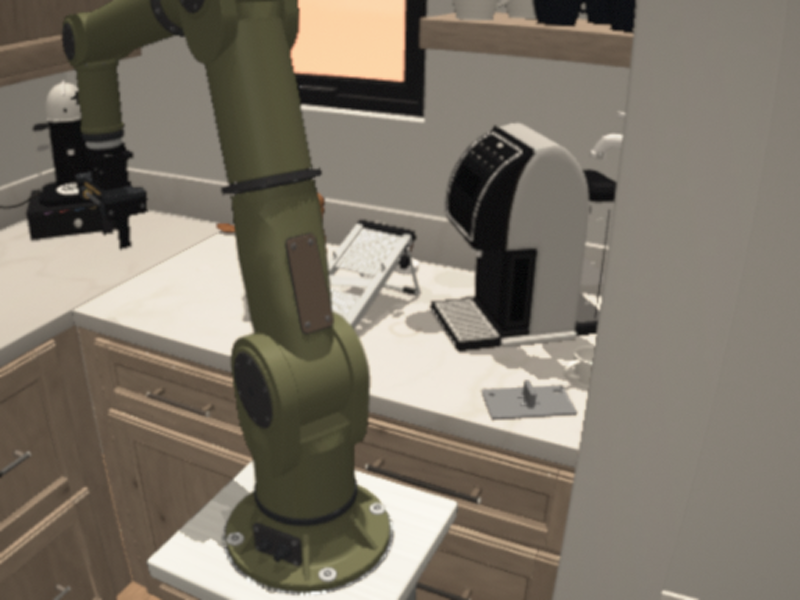

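View pics/top0.png

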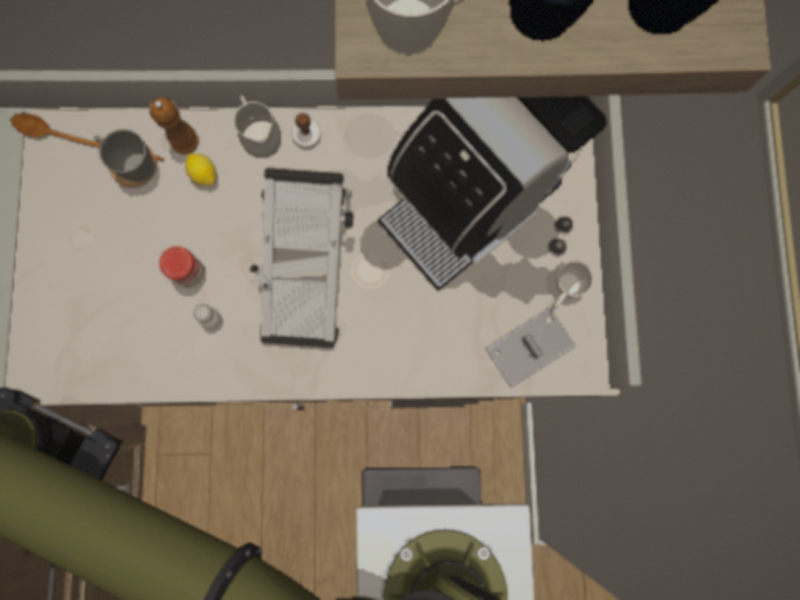

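The scene view shows the guard at (530,400) and the slicer partly hidden by the arm. In the top view the guard is at (530,347) with its hole edge to the upper left, the slicer is at (302,258), the latch knob near (254,268), and the shaker, jar and cup at (206,316), (180,265) and (572,280). I'll enlarge crops of the top view.

```bash
python3 - <<'E'
from h import *
im=np.load("pics/top0.npy")[:,:,::-1]
a=im[100:230,140:240]; b=im[185:255,300:384]
A=cv2.resize(a,None,fx=4.5,fy=4.5,interpolation=cv2.INTER_CUBIC)
B=cv2.resize(b,None,fx=4.2,fy=4.2,interpolation=cv2.INTER_CUBIC)
o=np.zeros((600,800,3),np.uint8);o[:A.shape[0],:A.shape[1]]=A;o[:B.shape[0],448:448+B.shape[1]]=B[:,:352]
cv2.imwrite("pics/crop1.png",o)
E
```

```text
(no output)
```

View pics/crop1.png

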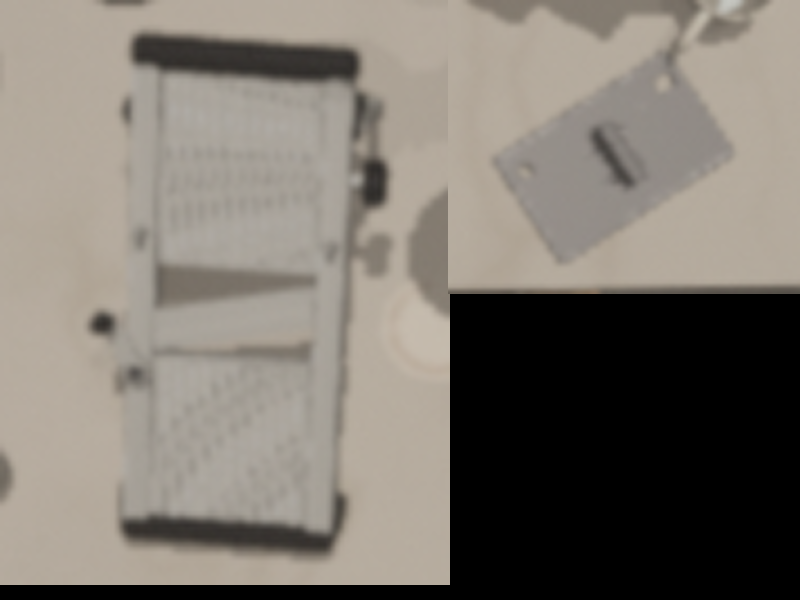

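The crop shows the pin tips at (141,238) and (331,252), the latch pivot at (135,375), and the knob at (102,323), so the latch is open about 0.5 rad. The guard's holes are at (525,170) for the round one and (664,84) for the slot, and the ridge runs from (597,130) to (630,185).

```bash
cat >> h.py <<'E'
from scipy.optimize import least_squares
def deckR(yaw): return Ro.from_euler("ZY",[yaw,-np.radians(25)]).as_matrix()
def fitdeck(obs,x0=(.65,.2,.12,0)):
    # obs: list of (cam, deck point mm, pixel, weight)
    f=lambda p: np.concatenate([w*(proj(c,p[:3]+deckR(p[3])@np.array(P)/1e3)[0]-px) for c,P,px,w in obs])
    s=least_squares(f,x0); return s.x,s.fun.reshape(-1,2)
E
python3 - <<'E'
from h import *
c=cam("top")
f=lambda x,y:(140+x/4.5-.4,100+y/4.5-.4)
g=lambda x,y:(300+(x-448)/4.2-.4,185+y/4.2-.4)
obs=[(c,(0,60,14),f(141,238),1),(c,(0,-60,14),f(331,252),1),(c,(-88,60,12),f(135,375),1)]
p,r=fitdeck(obs);print("deck",p,r)
G=onz(c,[g(525,170),g(664,84),g(494,160),g(562,263),g(735,152)],.006);print(G)
G2=onz(c,[g(597,130),g(630,185)],.035);print(G2)
st=ctrl.get_state();print(Ro.from_rotvec(st["tool_rot"]).as_matrix().round(3))
s=2*np.array([0])
for n,px,z in(("shaker",(206,316),.08),("jar",(180,265),.09),("cup",(572,280),.05)): print(n,onz(c,[(px[0]*.64,px[1]*.64)],z))
E
```

```text
deck [ 0.62960031  0.25260166  0.11428266 -0.09357131] [[-0.40048135 -0.00255225]
 [ 0.12249291  0.19043832]
 [ 0.28381174 -0.19116598]]
[[ 0.43087481 -0.11056216  0.006     ]
 [ 0.49128883 -0.21289415  0.006     ]
 [ 0.43835355 -0.08877086  0.006     ]
 [ 0.36469857 -0.1337567   0.006     ]
 [ 0.44157555 -0.26054296  0.006     ]]
[[ 0.45534609 -0.15755443  0.035     ]
 [ 0.41651175 -0.17852378  0.035     ]]
[[-0.895  0.446 -0.001]
 [ 0.446  0.895 -0.001]
 [-0.    -0.001 -1.   ]]
shaker [[0.49741891 0.42852878 0.08      ]]
jar [[0.59093003 0.47573636 0.09      ]]
cup [[ 0.55989657 -0.25097324  0.05      ]]
```

View pics/wrist0.png

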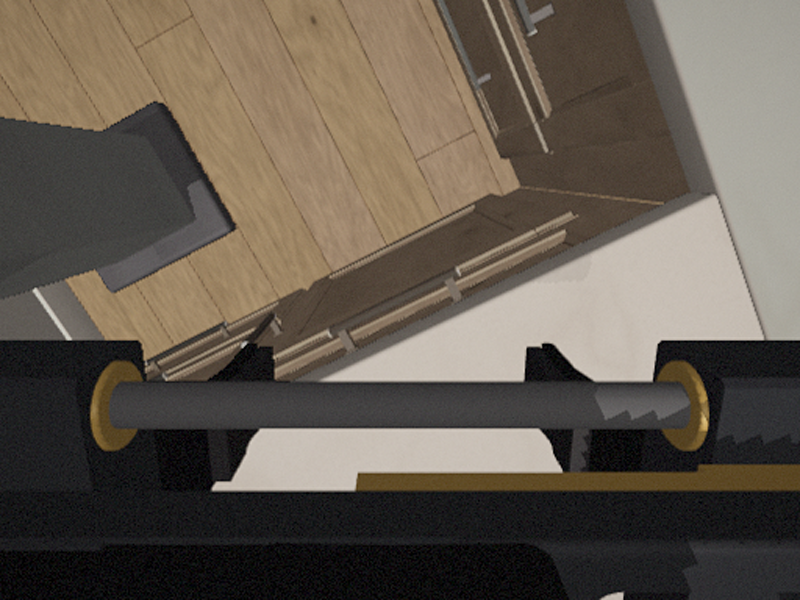

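The wrist view shows the floor and the counter edge. The gripper fills rows below about 340 of 600, and image up is tool +x, towards the robot. Next I go above the deck with the tool square to it, for a close look.

```bash
cat >> h.py <<'E'
D0=np.array([0.6296,.2526,.1143,-.0936])
def decktool(P,D=None,rz=0):
    "TCP at deck point P (mm), tool x down the slope, turned rz deg about deck z"
    D=D0 if D is None else D
    R=deckR(D[3]); return D[:3]+R@np.array(P)/1e3, R@Ro.from_euler("z",rz,degrees=True).as_matrix()@np.diag([-1,1,-1.])
def plan(wps,start=None):
    "wps: list of ((pos,R),rows)"
    st=ctrl.get_state()
    p,R=(st["position"],Ro.from_rotvec(st["tool_rot"]).as_matrix()) if start is None else start
    for (q,Q),n in wps:
        left=n; 
        while left>0:
            k=min(5,left); a=k/left
            rv=Ro.from_matrix(R.T@Q).as_rotvec(); d=R.T@(q-p)
            fr=[(i+1)/left for i in range(k)]
            rows=[{"travel":[round(v,4) for v in (d*f)],"turn":[round(v,2) for v in np.degrees(rv*f)]} for f in fr]
            print(json.dumps(rows).replace('"travel"','t').replace('"turn"','r'), "max/row mm %.0f deg %.1f"%(np.linalg.norm(d)/left*1e3,np.degrees(np.linalg.norm(rv))/left))
            p=p+R@(d*a); R=R@Ro.from_rotvec(rv*a).as_matrix(); left-=k
E
python3 - <<'E'
from h import *
plan([(decktool((30,0,150)),10)])
E
```

```text
[{t: [-0.0417, -0.0156, -0.0059], r: [-0.47, -2.47, -2.08]}, {t: [-0.0834, -0.0311, -0.0119], r: [-0.94, -4.94, -4.16]}, {t: [-0.125, -0.0467, -0.0178], r: [-1.41, -7.42, -6.24]}, {t: [-0.1667, -0.0622, -0.0238], r: [-1.88, -9.89, -8.32]}, {t: [-0.2084, -0.0778, -0.0297], r: [-2.35, -12.36, -10.4]}] max/row mm 45 deg 3.3
[{t: [-0.0386, -0.0228, 0.002], r: [-0.47, -2.47, -2.08]}, {t: [-0.0772, -0.0456, 0.004], r: [-0.94, -4.94, -4.16]}, {t: [-0.1158, -0.0684, 0.0059], r: [-1.41, -7.42, -6.24]}, {t: [-0.1544, -0.0913, 0.0079], r: [-1.88, -9.89, -8.32]}, {t: [-0.193, -0.1141, 0.0099], r: [-2.35, -12.36, -10.4]}] max/row mm 45 deg 3.3
```

Emit:
step_arm:
  commands:
    - {"travel":[-0.042,-0.016,-0.006],"turn":[-0.5,-2.5,-2.1]}
    - {"travel":[-0.083,-0.031,-0.012],"turn":[-0.9,-4.9,-4.2]}
    - {"travel":[-0.125,-0.047,-0.018],"turn":[-1.4,-7.4,-6.2]}
    - {"travel":[-0.167,-0.062,-0.024],"turn":[-1.9,-9.9,-8.3]}
    - {"travel":[-0.208,-0.078,-0.03],"turn":[-2.4,-12.4,-10.4]}
  gripper: 0.35

```text
time: 0.65
position: [0.4426, 0.4175, 0.2341]
tool_rot: [0.406, 2.892, -0.014]
ft_force: [0.6, -0.3, -0.4]
grip_width: 0.632
grip_force: 0.0
```

Emit:
step_arm:
  commands:
    - {"travel":[-0.039,-0.023,0.002],"turn":[-0.5,-2.5,-2.1]}
    - {"travel":[-0.077,-0.046,0.004],"turn":[-0.9,-4.9,-4.2]}
    - {"travel":[-0.116,-0.068,0.006],"turn":[-1.4,-7.4,-6.2]}
    - {"travel":[-0.154,-0.091,0.008],"turn":[-1.9,-9.9,-8.3]}
    - {"travel":[-0.193,-0.114,0.01],"turn":[-2.4,-12.4,-10.4]}

```text
time: 1.15
position: [0.594, 0.2551, 0.2639]
tool_rot: [0.124, 2.699, -0.024]
ft_force: [-0.7, 0.2, -0.0]
grip_width: 0.355
grip_force: 0.0
```

Emit:
step_arm:
  commands:
    - {"travel":[0,0,0],"turn":[0,0,0]}
    - {"travel":[0,0,0],"turn":[0,0,0]}

```text
time: 1.35
position: [0.5934, 0.255, 0.2636]
tool_rot: [0.131, 2.701, -0.024]
ft_force: [-0.1, 1.4, -0.3]
grip_width: 0.347
grip_force: 0.0
```

```bash
python3 - <<'E'
from h import *
st=ctrl.get_state();im=ctrl.get_image("wrist")
np.save("pics/w1.npy",im);import pickle;pickle.dump(st,open("pics/w1.pkl","wb"))
cv2.imwrite("pics/w1.png",cv2.resize(im[:,:,::-1],(800,600),interpolation=cv2.INTER_CUBIC))
print(st["time"],st["position"],decktool((30,0,150))[0])
c=cam("wrist",st)
P=[(0,60,18),(0,-60,18),(-88,60,12)]
print(proj(c,[decktool(p)[0] for p in P])*1.5625)
E
```

```text
1.35 [0.59340359 0.25500567 0.26357278] [0.59355497 0.2559837  0.26292472]
[[495.704543   232.59705593]
 [303.9655953  233.29071534]
 [500.46179491  82.868067  ]]
```

View pics/w1.png

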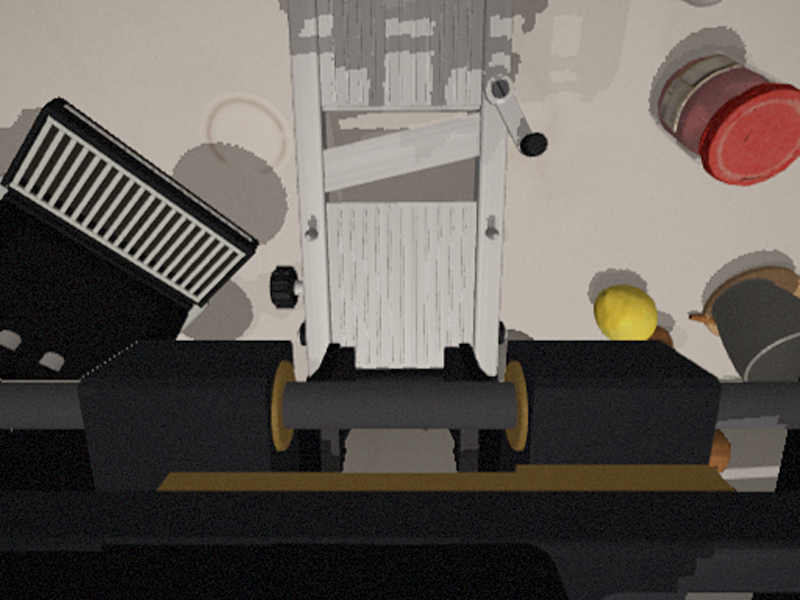

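The close view shows the pins at (312,232) and (491,232), the latch pivot at (499,89) and the knob top at (533,144). The pins are closer together than predicted, so the deck lies lower than first guessed. I'll refine from both views.

```bash
python3 - <<'E'
from h import *
import pickle
im=np.load("pics/w1.npy");st=pickle.load(open("pics/w1.pkl","rb"));c=cam("wrist",st)
g=cv2.cvtColor(im,cv2.COLOR_RGB2GRAY).astype(float)
def cen(u,v,h=6):
    u,v=int(round(u)),int(round(v));w=g[v-h:v+h+1,u-h:u+h+1];m=np.clip(np.median(w)-30-w,0,None)
    yy,xx=np.mgrid[v-h:v+h+1,u-h:u+h+1];return (m*xx).sum()/m.sum(),(m*yy).sum()/m.sum(),m.astype(bool).sum()
k=.64
pl=cen(491*k,232*k);pr=cen(312*k,232*k);pv=cen(499*k,89*k);print(pl,pr,pv)
# knob: dark
m=(g<45).astype(np.uint8);m[:, :300]=0;m[130:]=0
n,l,s,ce=cv2.connectedComponentsWithStats(m);i=1+np.argmax(s[1:,4]);print("knob",s[i],ce[i])
t=cam("top");f=lambda x,y:np.array((140+x/4.5-.4,100+y/4.5-.4))
ob=[(c,(0,60,10),pl[:2],1),(c,(0,-60,10),pr[:2],1),(c,(-88,60,13),pv[:2],1)]
D,r=fitdeck(ob,D0);print("wrist only",D,r)
D2,r=fitdeck(ob+[(t,(0,60,12),f(141,238),.7),(t,(0,-60,12),f(331,252),.7),(t,(-88,60,13),f(135,375),.7)],D0);print("both",D2,r)
for D in(D,D2):
    o,ry=rays(c,[ce[i]]);R=deckR(D[3]);oo=R.T@(o-D[:3]);rr=R.T@ry[0];q=oo+rr*((.028-oo[2])/rr[2]);print("knob deck",q*1e3,np.arctan2(q[1]-.06,q[0]+.088),np.hypot(q[1]-.06,q[0]+.088))
E
```

```text
(np.float64(313.89974511469836), np.float64(147.31011045029737), np.int64(64)) (np.float64(199.4123201438849), np.float64(147.77473021582733), np.int64(68)) (np.float64(320.126213592233), np.float64(56.61165048543689), np.int64(9))
knob [448  54  63  59 440] [468.64545455  72.97272727]
wrist only [ 0.63596428  0.25319253  0.10292129 -0.10125833] [[ 0.60000719  0.38618284]
 [-0.05188487 -0.42171029]
 [-0.50715309  0.03382071]]
both [ 0.63533399  0.25320622  0.10381277 -0.1009726 ] [[ 0.75318634  0.30493269]
 [-0.27673203 -0.47582978]
 [-0.34731968 -0.3797519 ]
 [ 0.12527472 -0.90003337]
 [ 0.15953485 -0.57604706]
 [ 0.31355839 -1.07003693]]
knob deck [-72.17754158 197.43280988  28.        ] 1.456172298397671 0.1383406210098782
knob deck [-71.81565648 196.80567429  28.        ] 1.4530419295756403 0.13775966570001683
```

```bash
sed -i 's/^D0=.*/D0=np.array([.6356,.2532,.1034,-.101])/' h.py; cat >> h.py <<'E'
def todeck(c,px,z,D=None):
    D=D0 if D is None else D
    o,ry=rays(c,[px]);R=deckR(D[3]);oo=R.T@(o-D[:3]);rr=R.T@ry[0];return (oo+rr*((z/1e3-oo[2])/rr[2]))*1e3
E
python3 - <<'E'
from h import *
import pickle
st=pickle.load(open("pics/w1.pkl","rb"));c=cam("wrist",st)
q=todeck(c,(341,92),30);th=np.arctan2(q[1]-60,q[0]+88);print(q,th,np.hypot(q[1]-60,q[0]+88))
K=lambda a,z:decktool((-88+38*np.cos(a),60+38*np.sin(a),z))
print("approach");plan([(K(th,75),5),(K(th,32),2)])
print("sweep");plan([(K(th+(1.65-th)*f,32),2) for f in (.2,.4,.6,.8,1)],start=K(th,32))
E
```

```text
[-54.40510908  78.40943492  30.        ] 0.5012934647346867 38.30827573946332
approach
[{t: [0.0166, 0.0158, 0.0177], r: [0.07, 0.01, 0.06]}, {t: [0.0332, 0.0316, 0.0354], r: [0.14, 0.02, 0.13]}, {t: [0.0498, 0.0474, 0.0532], r: [0.22, 0.04, 0.19]}, {t: [0.0664, 0.0631, 0.0709], r: [0.29, 0.05, 0.25]}, {t: [0.083, 0.0789, 0.0886], r: [0.36, 0.06, 0.32]}] max/row mm 29 deg 0.1
[{t: [0.0, -0.0, 0.0215], r: [0.0, 0.0, -0.0]}, {t: [0.0, -0.0, 0.043], r: [0.0, 0.0, -0.0]}] max/row mm 22 deg 0.0
sweep
[{t: [0.0025, 0.0036, -0.0], r: [0.0, 0.0, 0.0]}, {t: [0.005, 0.0071, -0.0], r: [0.0, 0.0, 0.0]}] max/row mm 4 deg 0.0
[{t: [0.0033, 0.0029, -0.0], r: [0.0, 0.0, 0.0]}, {t: [0.0065, 0.0058, -0.0], r: [0.0, 0.0, 0.0]}] max/row mm 4 deg 0.0
[{t: [0.0038, 0.0021, 0.0], r: [0.0, 0.0, 0.0]}, {t: [0.0077, 0.0041, 0.0], r: [0.0, 0.0, 0.0]}] max/row mm 4 deg 0.0
[{t: [0.0042, 0.0011, -0.0], r: [0.0, 0.0, 0.0]}, {t: [0.0084, 0.0023, -0.0], r: [0.0, 0.0, 0.0]}] max/row mm 4 deg 0.0
[{t: [0.0044, 0.0002, 0.0], r: [0.0, 0.0, 0.0]}, {t: [0.0087, 0.0003, 0.0], r: [0.0, 0.0, 0.0]}] max/row mm 4 deg 0.0
```

Emit:
step_arm:
  commands:
    - {"travel":[0.017,0.016,0.018],"turn":[0,0,0]}
    - {"travel":[0.033,0.032,0.035],"turn":[0.1,0,0.1]}
    - {"travel":[0.05,0.047,0.053],"turn":[0.2,0,0.2]}
    - {"travel":[0.066,0.063,0.071],"turn":[0.3,0,0.3]}
    - {"travel":[0.083,0.079,0.0885],"turn":[0.4,0.1,0.3]}

```text
time: 1.9
position: [0.5615, 0.3415, 0.1472]
tool_rot: [0.132, 2.703, -0.031]
ft_force: [1.3, 0.2, 0.7]
grip_width: 0.349
grip_force: 0.0
```

Emit:
step_arm:
  commands:
    - {"travel":[0,0,0.015],"turn":[0,0,0]}
    - {"travel":[0,0,0.03],"turn":[0,0,0]}
    - {"travel":[0,0,0.043],"turn":[0,0,0]}
    - {"travel":[0,0,0.043],"turn":[0,0,0]}

```text
time: 2.3
position: [0.5819, 0.3346, 0.1078]
tool_rot: [0.139, 2.703, -0.036]
ft_force: [0.3, -0.8, 0.2]
grip_width: 0.354
grip_force: 0.0
```

Emit:
step_arm:
  commands:
    - {"travel":[0,0,0],"turn":[0,0,0]}
    - {"travel":[0,0,0],"turn":[0,0,0]}
    - {"travel":[0,0,0],"turn":[0,0,0]}
  gripper: 0.0
  force: 8

```text
time: 2.6
position: [0.5817, 0.3373, 0.1108]
tool_rot: [0.136, 2.701, -0.03]
ft_force: [-0.4, -0.9, -1.1]
grip_width: 0.164
grip_force: 0.0
```

```bash
python3 - <<'E'
from h import *
st=ctrl.get_state();R=deckR(D0[3]);print(st["time"],st["grip_width"],st["grip_force"],st["ft_force"],R.T@(st["position"]-D0[:3])*1e3)
im=ctrl.get_image("wrist");cv2.imwrite("pics/w2.png",im[:,:,::-1])
E
```

```text
2.6 0.16381305191168455 0.0 [-0.41397249 -0.90578068 -1.12681265] [-53.11997204  78.27031259  32.97050303]
```

View pics/w2.png

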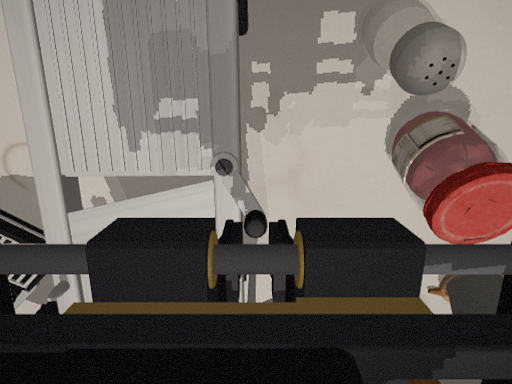

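The knob at (256,222) sits between the fingers, and the opening of 0.164 is its 14 mm thickness. The pivot is at (224,167). Sweep next.

Emit:
step_arm:
  commands:
    - {"travel":[0,0,0],"turn":[0,0,0]}
    - {"travel":[0,0,0],"turn":[0,0,0]}
    - {"travel":[0.005,0.007,0],"turn":[0,0,0]}
    - {"travel":[0.0115,0.013,0],"turn":[0,0,0]}

```text
time: 3.05
position: [0.5721, 0.3517, 0.1048]
tool_rot: [0.137, 2.702, -0.031]
ft_force: [-0.2, 0.3, 0.3]
grip_width: 0.001
grip_force: 0.0
```

Emit:
step_arm:
  commands:
    - {"travel":[0.004,0.002,0],"turn":[0,0,0]}
    - {"travel":[0.0077,0.004,0],"turn":[0,0,0]}
    - {"travel":[0.016,0.0063,0],"turn":[0,0,0]}
    - {"travel":[0.025,0.0066,0],"turn":[0,0,0]}
    - {"travel":[0.027,0.0066,0],"turn":[0,0,0]}

```text
time: 3.55
position: [0.5469, 0.3602, 0.0923]
tool_rot: [0.134, 2.703, -0.033]
ft_force: [-0.1, 0.8, 0.1]
grip_width: 0.004
grip_force: 0.0
```

```bash
python3 - <<'E'
from h import *
st=ctrl.get_state();R=deckR(D0[3]);print(st["time"],st["grip_width"],st["grip_force"],st["ft_force"],R.T@(st["position"]-D0[:3])*1e3)
im=ctrl.get_image("wrist");cv2.imwrite("pics/w3.png",im[:,:,::-1])
E
```

```text
3.55 0.004497366546400594 0.0 [-0.07681168  0.83939652  0.12443091] [-94.47835447  97.5375562   31.8265645 ]
```

View pics/w3.png

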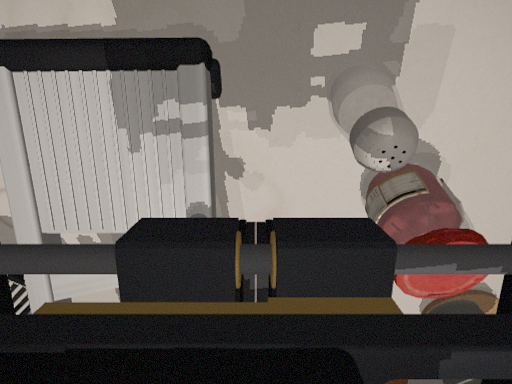

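The fingers shut fully at (256,260) with no knob between them, so the grip missed. The likely cause is height along the fingers. I'll compare enlarged crops with where the tips should appear.

```bash
python3 - <<'E'
from h import *
st=ctrl.get_state()
c=cam("wrist",st);R=Ro.from_rotvec(st["tool_rot"]).as_matrix()
q=lambda x,y,z:proj(c,[st["position"]+R@np.array([x,y,z])/1e3])[0].round(1)
print("tip front",q(9.5,0,14),"tip back",q(-9.5,0,14),"tcp",q(0,0,0))
t=cam("top");print("tcp in top",proj(t,[st["position"]]),"tip",proj(t,[st["position"]+R@[0,0,.014]]))
f=lambda im,s:cv2.resize(im,None,fx=s,fy=s,interpolation=cv2.INTER_CUBIC)
w2=cv2.imread("pics/w2.png")[150:320,190:330];w3=cv2.imread("pics/w3.png")[150:320,190:330]
T=ctrl.get_image("top")[:,:,::-1];np.save("pics/top1.npy",T)
br=lambda a:np.clip(255*(a/255.)**.5,0,255).astype(np.uint8)
o=np.zeros((600,800,3),np.uint8)
o[:289,:238]=f(br(w2),1.7);o[300:589,:238]=f(br(w3),1.7)
S=scene=ctrl.get_image("scene")[:,:,::-1]
a=f(br(T[130:240,110:220]),5)[:600,:550];o[:a.shape[0],250:250+a.shape[1]]=a
cv2.imwrite("pics/crop2.png",o)
E
```

```text
tip front [255.3 204.2] tip back [255.3 232.3] tcp [255.4 226. ]
tcp in top [[155.48651919 183.84954933]] tip [[156.63220701 182.67636528]]
```

View pics/crop2.png

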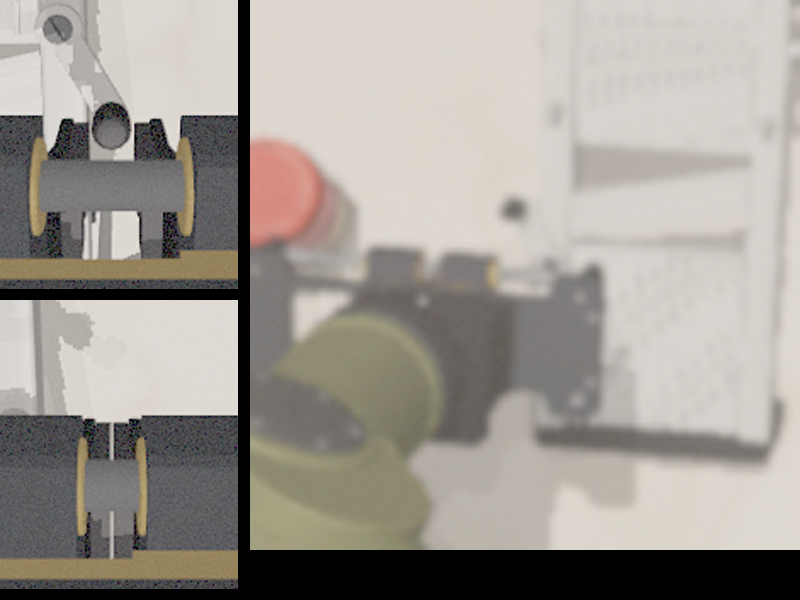

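Top view: the knob at (512,209) has not moved. So the fingers really end short of where the TCP figures put them, or they sit beside the knob. I'll measure the visible finger tips' depth from their image motion with opening.

```bash
python3 - <<'E'
from h import *
A={1.003:np.load("pics/wrist0.npy"),.347:np.load("pics/w1.npy"),.164:cv2.imread("pics/w2.png")}
for row in (220,222,224,226,230,234,238):
    o=[]
    for k,im in A.items():
        g=im.mean(2)[row]
        l=[u for u in range(120,256) if g[u]<50]; r=[u for u in range(256,400) if g[u]<50]
        o.append((max(l,default=0),min(r,default=0)))
    print(row,o)
g=np.load("pics/wrist0.npy").mean(2).astype(int)
for r in range(212,250,3): print(r,"".join("#" if g[r,u]<50 else "." for u in range(120,400,2)))
g=np.load("pics/w1.npy").mean(2).astype(int)
for r in range(212,300,4): print(r,"".join("#" if g[r,u]<50 else "." for u in range(180,330,1)))
E
```

```text
220 [(164, 347), (216, 294), (255, 256)]
222 [(174, 338), (225, 285), (255, 256)]
224 [(174, 337), (226, 285), (254, 256)]
226 [(174, 337), (226, 285), (248, 262)]
230 [(174, 337), (226, 285), (248, 263)]
234 [(175, 337), (226, 284), (249, 261)]
238 [(174, 336), (255, 256), (242, 269)]
212 ........#.............##....................................................................................................................
215 ....................###.....................................................................................................................
218 ....................##......................................................................................................................
221 ...................####...........................................................................................####......................
224 .................###########.................................................................................##########.....................
227 ...............############.........................................................
[... 3781 characters left out ...]
........................................#####...........###################.....
284 .....###########################.....####......................................................................####...........#####################...
288 #.##############################.....#####....................................................................#####.##################################
292 #########################################......................................................................#######################################
296 ########################################........................................................................######################################
```

```bash
python3 - <<'E'
from h import *
c=cam("scene");p=np.array([.29,.5811,.203]);R=Ro.from_rotvec([-.7204,-3.0575,.003]).as_matrix()
for y in (-44,0,44):
  for z in (-45,-15,0,14): print(y,z,proj(c,[p+R@np.array([0,y,z])/1e3]).round(1))
g=np.load("pics/scene0.npy").mean(2)
for r in range(110,166,2): print(r,"".join("#" if g[r,u]<45 else "." for u in range(40,110)))
E
```

```text
-44 -45 [[ 78.  148.9]]
-44 -15 [[ 79.3 158.9]]
-44 0 [[ 80.  163.8]]
-44 14 [[ 80.6 168.3]]
0 -45 [[ 72.9 144.7]]
0 -15 [[ 74.2 154.5]]
0 0 [[ 74.9 159.3]]
0 14 [[ 75.5 163.7]]
44 -45 [[ 68.  140.8]]
44 -15 [[ 69.3 150.3]]
44 0 [[ 70. 155.]]
44 14 [[ 70.6 159.4]]
110 #########################################.............................
112 ##########........#######################.............................
114 ################..#######################.............................
116 #####....##################################...........................
118 ..........####.....########################...........................
120 ...........##........####################.............................
122 ...........##...........##################............................
124 ..........###......###..#############################.................
126 ##############.......################################.................
128 ###################.....#############################.................
130 ######################.##############################.................
132 ######
[... 564 characters left out ...]
.........................
148 ###############............#.........#####............................
150 .....................................#####............................
152 .....................................#####............................
154 .....................................#####............................
156 .....................................######...........................
158 ......................................................................
160 ......................................................................
162 ......................................................................
164 ......................................................................
```

The scene view's near fingertip ends at row 157, where the stated tip would be at row 168. Both cameras agree that the real fingertips are about 31 mm shorter than the stated tool frame. So I offset every target 31 mm deeper along tool z and descend with guarded steps.

Emit:
step_arm:
  commands:
    - {"travel":[-0.02,-0.01,0],"turn":[0,0,0]}
    - {"travel":[-0.04,-0.019,0],"turn":[0,0,0]}
    - {"travel":[-0.04,-0.019,0],"turn":[0,0,0]}
    - {"travel":[-0.04,-0.019,0],"turn":[0,0,0]}
  gripper: 0.35

```text
time: 4.1
position: [0.5831, 0.3371, 0.1105]
tool_rot: [0.138, 2.702, -0.031]
ft_force: [0.1, 0.4, -0.6]
grip_width: 0.28
grip_force: 0.0
```

Emit:
step_arm:
  commands:
    - {"travel":[0,0,0.006],"turn":[0,0,0]}
    - {"travel":[0,0,0.012],"turn":[0,0,0]}
    - {"travel":[0,0,0.017],"turn":[0,0,0]}

```text
time: 4.4
position: [0.5892, 0.337, 0.0936]
tool_rot: [0.134, 2.703, -0.033]
ft_force: [0.2, -0.5, -0.8]
grip_width: 0.342
grip_force: 0.0
```

Emit:
step_arm:
  commands:
    - {"travel":[0,0,0.004],"turn":[0,0,0]}
    - {"travel":[0,0,0.008],"turn":[0,0,0]}
    - {"travel":[0,0,0.012],"turn":[0,0,0]}

```text
time: 4.7
position: [0.595, 0.3363, 0.0836]
tool_rot: [0.136, 2.702, -0.032]
ft_force: [0.3, 0.1, -0.2]
grip_width: 0.348
grip_force: 0.0
```

Emit:
step_arm:
  commands:
    - {"travel":[0,0,0],"turn":[0,0,0]}
    - {"travel":[0,0,0],"turn":[0,0,0]}
    - {"travel":[0,0,0],"turn":[0,0,0]}
    - {"travel":[0,0,0],"turn":[0,0,0]}
    - {"travel":[0,0,0],"turn":[0,0,0]}
  gripper: 0.0
  force: 8

```text
time: 5.2
position: [0.5949, 0.3362, 0.0842]
tool_rot: [0.136, 2.702, -0.032]
ft_force: [-0.2, -0.2, -0.4]
grip_width: 0.151
grip_force: 8.0
```

```bash
python3 - <<'E'
from h import *
st=ctrl.get_state();R=deckR(D0[3]);print(st["time"],st["grip_width"],st["grip_force"],st["ft_force"],R.T@(st["position"]-D0[:3])*1e3)
E
```

```text
5.2 0.15071051904151359 8.000015948623513 [-0.23276916 -0.20794794 -0.41527318] [-52.35874094  78.46611512   3.24543433]
```

The knob is gripped: width 0.151, force 8 N. I sweep it along its arc.

Emit:
step_arm:
  commands:
    - {"travel":[0.0025,0.0036,0],"turn":[0,0,0]}
    - {"travel":[0.005,0.007,0],"turn":[0,0,0]}
    - {"travel":[0.008,0.01,0],"turn":[0,0,0]}
    - {"travel":[0.0115,0.013,0],"turn":[0,0,0]}
    - {"travel":[0.0155,0.015,0],"turn":[0,0,0]}

```text
time: 5.7
position: [0.5824, 0.3527, 0.0775]
tool_rot: [0.136, 2.702, -0.032]
ft_force: [1.2, -3.5, 3.6]
grip_width: 0.153
grip_force: 8.0
```

Emit:
step_arm:
  commands:
    - {"travel":[0.004,0.002,0],"turn":[0,0,0]}
    - {"travel":[0.008,0.0033,0],"turn":[0,0,0]}
    - {"travel":[0.0124,0.0042,0],"turn":[0,0,0]}
    - {"travel":[0.0168,0.0045,0],"turn":[0,0,0]}
    - {"travel":[0.021,0.0045,0],"turn":[0,0,0]}

```text
time: 6.2
position: [0.5644, 0.3569, 0.0686]
tool_rot: [0.138, 2.701, -0.036]
ft_force: [1.3, -7.8, 5.6]
grip_width: 0.15
grip_force: 8.0
```

Emit:
step_arm:
  commands:
    - {"travel":[0.0035,-0.0006,0],"turn":[0,0,0]}
    - {"travel":[0.0035,-0.0006,0],"turn":[0,0,0]}
    - {"travel":[0.0035,-0.0006,0],"turn":[0,0,0]}

```text
time: 6.5
position: [0.5611, 0.3562, 0.067]
tool_rot: [0.138, 2.702, -0.037]
ft_force: [0.7, -7.4, 4.8]
grip_width: 0.152
grip_force: 8.0
```

```bash
python3 - <<'E'
from h import *
st=ctrl.get_state();R=deckR(D0[3]);q=R.T@(st["position"]-D0[:3])*1e3;print(st["time"],st["grip_width"],st["grip_force"],st["ft_force"],q,np.arctan2(q[1]-60,q[0]-2+88))
E
```

```text
6.5 0.15167063781078377 8.000129294232465 [ 0.72043956 -7.42911772  4.797921  ] [-91.97113245  94.98991566   2.71266573] 1.7398210287089313
```

The estimated latch angle is about 1.65 rad. I release, retreat, and plan the way to above the guard.

Emit:
step_arm:
  commands:
    - {"travel":[0,0,0],"turn":[0,0,0]}
    - {"travel":[0,0,0],"turn":[0,0,0]}
    - {"travel":[0,0,-0.02],"turn":[0,0,0]}
    - {"travel":[0,0,-0.06],"turn":[0,0,0]}
    - {"travel":[0,0,-0.1],"turn":[0,0,0]}
  gripper: 0.4

```text
time: 7.0
position: [0.5163, 0.3645, 0.1571]
tool_rot: [0.133, 2.705, -0.031]
ft_force: [0.0, 0.9, 0.5]
grip_width: 0.391
grip_force: 0.0
```

```bash
cat >> h.py <<'E'
def vt(x,y,z,yaw): return np.array([x,y,z]),Ro.from_euler("z",yaw,degrees=True).as_matrix()@np.diag([-1,1,-1.])
E
python3 - <<'E'
from h import *
plan([(vt(.42,.12,.25,10),8),(vt(.4396,-.1744,.2,30.5),8)])
E
```

```text
[{t: [0.0033, -0.0316, -0.0143], r: [-0.43, 3.09, -1.92]}, {t: [0.0066, -0.0632, -0.0286], r: [-0.87, 6.18, -3.85]}, {t: [0.0098, -0.0949, -0.0428], r: [-1.3, 9.27, -5.77]}, {t: [0.0131, -0.1265, -0.0571], r: [-1.73, 12.36, -7.69]}, {t: [0.0164, -0.1581, -0.0714], r: [-2.17, 15.44, -9.61]}] max/row mm 35 deg 3.7
[{t: [0.0122, -0.0298, -0.0133], r: [-0.43, 3.09, -1.92]}, {t: [0.0245, -0.0596, -0.0267], r: [-0.87, 6.18, -3.85]}, {t: [0.0367, -0.0893, -0.04], r: [-1.3, 9.27, -5.77]}] max/row mm 35 deg 3.7
[{t: [0.004, -0.0367, 0.0062], r: [-0.0, 0.0, -2.56]}, {t: [0.008, -0.0733, 0.0125], r: [-0.0, 0.0, -5.12]}, {t: [0.0119, -0.11, 0.0188], r: [-0.0, 0.0, -7.69]}, {t: [0.0159, -0.1467, 0.025], r: [-0.0, 0.0, -10.25]}, {t: [0.0199, -0.1833, 0.0312], r: [-0.0, 0.0, -12.81]}] max/row mm 37 deg 2.6
[{t: [0.012, -0.0349, 0.0062], r: [-0.0, 0.0, -2.56]}, {t: [0.024, -0.0697, 0.0125], r: [-0.0, 0.0, -5.12]}, {t: [0.036, -0.1046, 0.0187], r: [-0.0, 0.0, -7.69]}] max/row mm 37 deg 2.6
```

Emit:
step_arm:
  commands:
    - {"travel":[0.003,-0.032,-0.014],"turn":[-0.4,3.1,-1.9]}
    - {"travel":[0.007,-0.063,-0.029],"turn":[-0.9,6.2,-3.8]}
    - {"travel":[0.01,-0.095,-0.043],"turn":[-1.3,9.3,-5.8]}
    - {"travel":[0.013,-0.127,-0.057],"turn":[-1.7,12.4,-7.7]}
    - {"travel":[0.016,-0.158,-0.071],"turn":[-2.2,15.4,-9.6]}

```text
time: 7.5
position: [0.4572, 0.2113, 0.2159]
tool_rot: [-0.112, 2.975, -0.008]
ft_force: [0.1, 0.5, 0.5]
grip_width: 0.399
grip_force: 0.0
```

Emit:
step_arm:
  commands:
    - {"travel":[0.012,-0.03,-0.013],"turn":[-0.4,3.1,-1.9]}
    - {"travel":[0.024,-0.06,-0.027],"turn":[-0.9,6.2,-3.9]}
    - {"travel":[0.037,-0.089,-0.04],"turn":[-1.3,9.3,-5.8]}

```text
time: 7.8
position: [0.4211, 0.1197, 0.2507]
tool_rot: [-0.276, 3.127, 0.004]
ft_force: [0.9, -0.9, -0.8]
grip_width: 0.4
grip_force: 0.0
```

Emit:
step_arm:
  commands:
    - {"travel":[0.004,-0.037,0.006],"turn":[0,0,-2.6]}
    - {"travel":[0.008,-0.073,0.012],"turn":[0,0,-5.1]}
    - {"travel":[0.012,-0.11,0.019],"turn":[0,0,-7.7]}
    - {"travel":[0.016,-0.147,0.025],"turn":[0,0,-10.3]}
    - {"travel":[0.02,-0.183,0.031],"turn":[0,0,-12.8]}

```text
time: 8.3
position: [0.434, -0.0643, 0.2187]
tool_rot: [-0.624, 3.074, 0.001]
ft_force: [0.4, 0.7, -0.2]
grip_width: 0.4
grip_force: 0.0
```

Emit:
step_arm:
  commands:
    - {"travel":[0.012,-0.035,0.006],"turn":[0,0,-2.6]}
    - {"travel":[0.024,-0.07,0.012],"turn":[0,0,-5.1]}
    - {"travel":[0.036,-0.105,0.019],"turn":[0,0,-7.7]}
    - {"travel":[0.036,-0.105,0.019],"turn":[0,0,-7.7]}
    - {"travel":[0.036,-0.105,0.019],"turn":[0,0,-7.7]}

```text
time: 8.8
position: [0.4414, -0.1743, 0.1997]
tool_rot: [-0.822, 3.029, 0.001]
ft_force: [0.0, 0.7, 0.7]
grip_width: 0.397
grip_force: 0.0
```

```bash
python3 - <<'E'
from h import *
import pickle
st=ctrl.get_state();im=ctrl.get_image("wrist");T=ctrl.get_image("top")
np.save("pics/w4.npy",im);np.save("pics/top2.npy",T);pickle.dump(st,open("pics/w4.pkl","wb"))
print(st["time"],st["position"])
t=cam("top");g=T.mean(2)
# knob: dark blob near left rail in top
m=np.zeros(g.shape,np.uint8);m[165:195,150:172]=(g[165:195,150:172]<70)
n,l,s,ce=cv2.connectedComponentsWithStats(m);print(s[1:],ce[1:])
for i in range(1,n):
    q=todeck(t,ce[i],28);print(q,np.arctan2(q[1]-60,q[0]+88),np.hypot(q[1]-60,q[0]+88))
a=cv2.resize(im[:260,:,::-1],(800,406),interpolation=cv2.INTER_CUBIC)
b=cv2.resize(T[150:200,135:235,::-1],(380,190),interpolation=cv2.INTER_CUBIC)
o=np.zeros((600,800,3),np.uint8);o[:406]=a;o[410:600,:380]=b;cv2.imwrite("pics/w4.png",o)
E
```

```text
8.8 [ 0.44137824 -0.17429612  0.1996963 ]
[[155 185   3   3   7]] [[156. 186.]]
[-101.27336305   96.77083539   28.        ] 1.9172150350271302 39.093177181004805
```

View pics/w4.png

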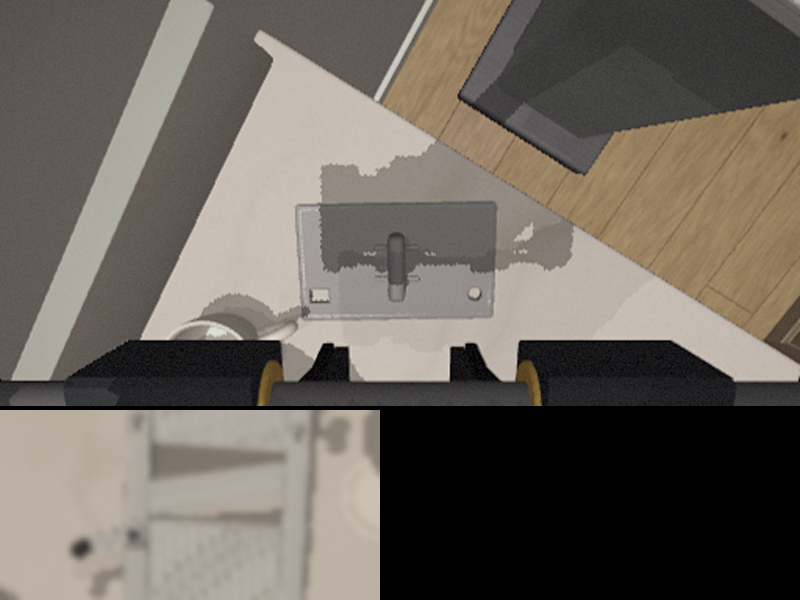

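The guard is square in view: slot at (320,296), round hole at (475,294), ridge from (397,235) to (397,298). The cup's handle ends close to the slot corner at (300,315). The top inset shows the knob swung out to the left at (82,548), well past 1.4 rad.

```bash
python3 - <<'E'
from h import *
import pickle
im=np.load("pics/w4.npy");st=pickle.load(open("pics/w4.pkl","rb"));c=cam("wrist",st)
g=im.mean(2);H=[]
for u,v in((475,294),(320,296)):
    u,v=int(u*.64),int(v*.64);w=g[v-8:v+9,u-9:u+10];m=w>(np.median(w)+w.max())/2
    n,l,s,ce=cv2.connectedComponentsWithStats(m.astype(np.uint8));i=1+np.argmax(s[1:,4]);H.append((ce[i][0]+u-9,ce[i][1]+v-8));print(H[-1],s[i])
X=onz(c,H,.004);print(X)
y=X[0]-X[1];print("dist",np.linalg.norm(y));y/=np.linalg.norm(y);x=np.cross(y,[0,0,1]);ce=X.mean(0)-.025*x
yaw=np.degrees(np.arctan2(x[1],x[0]));print("centre",ce,"yaw",yaw)
# ridge columns check at z .035
rt=onz(c,[(397*.64,235*.64),(397*.64,298*.64)],.035);print("ridge",rt,((rt-ce)@np.c_[x,y])*1e3)
C=onz(c,[(297*.64,205*.64),(495*.64,202*.64),(493*.64,317*.64)],.006);print("corners",((C-ce)@np.c_[x,y])*1e3)
print("descend");plan([(vt(ce[0],ce[1],.06,yaw),5),(vt(ce[0],ce[1],-.004,yaw),5)])
E
```

```text
(np.float64(303.2857142857143), np.float64(186.96428571428572)) [ 5  5  7  5 28]
(np.float64(204.83018867924528), np.float64(188.45283018867926)) [ 5  5 10  6 53]
[[ 0.43241407 -0.11255736  0.004     ]
 [ 0.49443256 -0.21454703  0.004     ]]
dist 0.11936576882657807
centre [ 0.44206257 -0.17654136  0.004     ] yaw 31.303201820787983
ridge [[ 0.42096517 -0.18818929  0.035     ]
 [ 0.45973565 -0.16548758  0.035     ]] [[-24.0781255    1.0091765 ]
 [ 20.84358981   0.26233519]]
corners [[-43.71630551 -72.58532127]
 [-43.60958808  73.42315535]
 [ 44.7430193   74.75756809]]
descend
[{t: [0.0003, -0.0006, 0.028], r: [-0.01, 0.04, -0.15]}, {t: [0.0007, -0.0012, 0.056], r: [-0.02, 0.08, -0.3]}, {t: [0.001, -0.0018, 0.084], r: [-0.02, 0.11, -0.45]}, {t: [0.0014, -0.0024, 0.1119], r: [-0.03, 0.15, -0.6]}, {t: [0.0017, -0.003, 0.1399], r: [-0.04, 0.19, -0.75]}] max/row mm 28 deg 0.2
[{t: [-0.0, -0.0, 0.0128], r: [0.0, -0.0, 0.0]}, {t: [-0.0, -0.0, 0.0256], r: [0.0, -0.0, 0.0]}, {t: [-0.0, -0.0, 0.0384], r: [0.0, -0.0, 0.0]}, {t: [-0.0, -0.0, 0.0512], r: [0.0, -0.0, 0.0]}, {t: [-0.0, -0.0, 0.064], r: [0.0, -0.0, 0.0]}] max/row mm 13 deg 0.0
```

Emit:
step_arm:
  commands:
    - {"travel":[0,-0.001,0.028],"turn":[0,0,-0.2]}
    - {"travel":[0.001,-0.001,0.056],"turn":[0,0,-0.3]}
    - {"travel":[0.001,-0.002,0.084],"turn":[0,0.1,-0.5]}
    - {"travel":[0.0015,-0.0025,0.112],"turn":[0,0.2,-0.6]}
    - {"travel":[0.002,-0.003,0.14],"turn":[0,0.2,-0.75]}

```text
time: 9.4
position: [0.442, -0.1766, 0.059]
tool_rot: [-0.848, 3.024, -0.001]
ft_force: [-0.7, 0.4, -0.6]
grip_width: 0.4
grip_force: 0.0
```

Emit:
step_arm:
  commands:
    - {"travel":[0,0,0.02],"turn":[0,0,0]}
    - {"travel":[0,0,0.038],"turn":[0,0,0]}
    - {"travel":[0,0,0.05],"turn":[0,0,0]}
    - {"travel":[0,0,0.058],"turn":[0,0,0]}
    - {"travel":[0,0,0.063],"turn":[0,0,0]}

```text
time: 9.9
position: [0.4414, -0.1783, -0.0033]
tool_rot: [0.845, -3.025, 0.002]
ft_force: [0.1, -0.3, -0.4]
grip_width: 0.4
grip_force: 0.0
```

Emit:
step_arm:
  commands:
    - {"travel":[0,0,0],"turn":[0,0,0]}
    - {"travel":[0,0,0],"turn":[0,0,0]}
    - {"travel":[0,0,0],"turn":[0,0,0]}
    - {"travel":[0,0,0],"turn":[0,0,0]}
    - {"travel":[0,0,0],"turn":[0,0,0]}
  gripper: 0.0
  force: 30

```text
time: 10.4
position: [0.4414, -0.1789, -0.0025]
tool_rot: [-0.843, 3.026, -0.001]
ft_force: [-1.7, 2.0, 3.8]
grip_width: 0.138
grip_force: 30.0
```

Emit:
step_arm:
  commands:
    - {"travel":[0,0,0],"turn":[0,0,0]}
    - {"travel":[0,0,-0.005],"turn":[0,0,0]}
    - {"travel":[0,0,-0.015],"turn":[0,0,0]}
    - {"travel":[0,0,-0.03],"turn":[0,0,0]}
    - {"travel":[0,0,-0.05],"turn":[0,0,0]}

```text
time: 10.9
position: [0.44, -0.1791, 0.0473]
tool_rot: [0.842, -3.024, 0.002]
ft_force: [-0.1, 0.2, -2.1]
grip_width: 0.135
grip_force: 30.0
```

Emit:
step_arm:
  commands:
    - {"travel":[0.005,0,-0.03],"turn":[0,0,0]}
    - {"travel":[0.01,0,-0.065],"turn":[0,0,0]}
    - {"travel":[0.015,0,-0.1],"turn":[0,0,0]}
    - {"travel":[0.02,0,-0.13],"turn":[0,0,0]}
    - {"travel":[0.02,0,-0.13],"turn":[0,0,0]}

```text
time: 11.4
position: [0.4262, -0.1909, 0.1814]
tool_rot: [-0.839, 3.02, -0.006]
ft_force: [0.6, 0.6, -1.5]
grip_width: 0.133
grip_force: 30.0
```

The guard is held: 11.6 mm wide, 30 N, about 1.5 N of weight. I measure how it sits in the hand from its near edge and side corners, and plan the crossing.

```bash
cat >> h.py <<'E'
def handfit(verbose=True):
    "guard pose in the tool: near edge and sides of its top face at tool z=-8.5 mm"
    st=ctrl.get_state();im=ctrl.get_image("wrist");np.save("pics/hand.npy",im)
    m=ctrl.camera_model("wrist");T=np.array(m["T_tool_cam"]);Ri=T[:3,:3].T
    c=(np.array([[m["fx"],0,m["cx"]],[0,m["fy"],m["cy"]],[0,0,1]]),np.array([m["k1"],0,0,0,0.]),Ri,-Ri@T[:3,3])
    g=cv2.GaussianBlur(im,(3,3),0).astype(float)
    def edge(P,d):  # strongest change along d (mm) about P
        s=np.arange(-10,10.1,.5);X=np.array(P)+s[:,None]*np.array(d)
        uv=proj(c,X/1e3).astype(np.float32);v=np.stack([cv2.remap(g[:,:,k].astype(np.float32),uv[None,:,0],uv[None,:,1],cv2.INTER_LINEAR)[0] for k in range(3)],1)
        G=np.linalg.norm(v[4:]-v[:-4],axis=1);i=G.argmax();return s[i+2],G[i]
    for nm,Ps,d in(("near",[(45,y,-8.5) for y in range(-65,66,10)],(1,0,0)),("left",[(x,75,-8.5) for x in range(8,43,5)],(0,1,0)),("right",[(x,-75,-8.5) for x in range(8,43,5)],(0,-1,0))):
        E=[edge(P,d) for P in Ps];print(nm,[(float(a),int(b)) for a,b in E])
E
python3 - <<'E'
from h import *
handfit()
plan([(vt(.41,.02,.26,5),6),(vt(.42,.2,.27,-5),5)])
E
```

```text
near [(-1.5, 197), (-1.5, 196), (-1.5, 200), (-2.0, 186), (-1.5, 109), (-1.5, 89), (-1.5, 90), (-1.5, 86), (-1.5, 82), (-1.5, 87), (-1.5, 88), (-1.5, 89), (-1.5, 72), (-1.5, 92)]
left [(1.5, 231), (-1.0, 175), (-1.0, 176), (-1.0, 174), (-1.0, 177), (-1.0, 117), (-1.0, 90)]
right [(2.0, 225), (-0.5, 201), (-0.5, 203), (-0.5, 200), (-0.5, 189), (0.5, 27), (0.5, 15)]
[{t: [-0.016, 0.0312, -0.0135], r: [-0.02, 0.04, 4.35]}, {t: [-0.0319, 0.0624, -0.027], r: [-0.05, 0.08, 8.7]}, {t: [-0.0479, 0.0937, -0.0406], r: [-0.07, 0.13, 13.05]}, {t: [-0.0638, 0.1249, -0.0541], r: [-0.09, 0.17, 17.4]}, {t: [-0.0798, 0.1561, -0.0676], r: [-0.12, 0.21, 21.74]}] max/row mm 38 deg 4.3
[{t: [-0.0032, 0.0349, -0.0135], r: [-0.02, 0.04, 4.35]}] max/row mm 38 deg 4.3
[{t: [-0.0051, 0.0357, -0.002], r: [0.0, 0.0, 2.0]}, {t: [-0.0103, 0.0714, -0.004], r: [0.0, 0.0, 4.0]}, {t: [-0.0154, 0.1071, -0.006], r: [0.0, 0.0, 6.0]}, {t: [-0.0205, 0.1428, -0.008], r: [0.0, 0.0, 8.0]}, {t: [-0.0256, 0.1784, -0.01], r: [0.0, 0.0, 10.0]}] max/row mm 36 deg 2.0
```

The guard sits square in the hand: its near edge is at tool x 43.3 mm, its sides at +74 and -74.5 mm. Now the crossing.

Emit:
step_arm:
  commands:
    - {"travel":[-0.016,0.031,-0.014],"turn":[0,0,4.4]}
    - {"travel":[-0.032,0.062,-0.027],"turn":[0,0,8.7]}
    - {"travel":[-0.048,0.094,-0.041],"turn":[0,0,13]}
    - {"travel":[-0.064,0.125,-0.054],"turn":[0,0,17.4]}
    - {"travel":[-0.08,0.156,-0.068],"turn":[0,0,21.7]}

```text
time: 11.95
position: [0.4106, -0.0129, 0.2437]
tool_rot: [0.253, -3.129, 0.003]
ft_force: [0.7, -0.0, -1.3]
grip_width: 0.137
grip_force: 30.0
```

Emit:
step_arm:
  commands:
    - {"travel":[-0.003,0.035,-0.013],"turn":[0,0,4.4]}
    - {"travel":[-0.008,0.071,-0.015],"turn":[0,0,6.4]}
    - {"travel":[-0.012,0.107,-0.017],"turn":[0,0,8.4]}
    - {"travel":[-0.016,0.142,-0.02],"turn":[0,0,10.4]}
    - {"travel":[-0.02,0.178,-0.022],"turn":[0,0,12.4]}

```text
time: 12.45
position: [0.4015, 0.1657, 0.265]
tool_rot: [-0.084, -3.138, 0.005]
ft_force: [-0.3, -0.3, -1.1]
grip_width: 0.136
grip_force: 30.0
```

```bash
python3 - <<'E'
from h import *
print(ctrl.get_state()["time"],ctrl.get_state()["position"])
plan([(vt(.42,.21,.27,-5.8),2),(decktool((-26.7,.25,80)),8),(decktool((-26.7,.25,28)),5)])
E
```

```text
12.45 [0.40153803 0.16566563 0.26500555]
[{t: [-0.008, 0.0226, -0.0026], r: [-0.09, -0.06, 1.37]}, {t: [-0.0161, 0.0452, -0.0052], r: [-0.17, -0.13, 2.73]}] max/row mm 24 deg 1.4
[{t: [-0.019, 0.0081, 0.0132], r: [-0.0, -3.12, -0.0]}, {t: [-0.038, 0.0163, 0.0263], r: [-0.0, -6.25, -0.0]}, {t: [-0.057, 0.0244, 0.0395], r: [-0.0, -9.37, -0.0]}, {t: [-0.0761, 0.0325, 0.0527], r: [-0.0, -12.5, -0.01]}, {t: [-0.0951, 0.0406, 0.0659], r: [-0.0, -15.62, -0.01]}] max/row mm 25 deg 3.1
[{t: [-0.0148, 0.0081, 0.0178], r: [-0.0, -3.12, -0.0]}, {t: [-0.0295, 0.0162, 0.0356], r: [-0.0, -6.25, -0.0]}, {t: [-0.0443, 0.0244, 0.0534], r: [-0.0, -9.37, -0.0]}] max/row mm 25 deg 3.1
[{t: [0.0, -0.0, 0.0104], r: [0.0, -0.0, 0.0]}, {t: [0.0, -0.0, 0.0208], r: [0.0, -0.0, 0.0]}, {t: [0.0, -0.0, 0.0312], r: [0.0, -0.0, 0.0]}, {t: [0.0, -0.0, 0.0416], r: [0.0, -0.0, 0.0]}, {t: [0.0, -0.0, 0.052], r: [0.0, -0.0, 0.0]}] max/row mm 10 deg 0.0
```

Emit:
step_arm:
  commands:
    - {"travel":[-0.008,0.023,-0.003],"turn":[-0.1,0,1.4]}
    - {"travel":[-0.016,0.045,-0.005],"turn":[-0.2,-0.1,2.7]}
    - {"travel":[-0.016,0.045,-0.005],"turn":[-0.2,-0.1,2.7]}

```text
time: 12.75
position: [0.4201, 0.2116, 0.2694]
tool_rot: [-0.149, -3.137, -0.001]
ft_force: [0.2, 0.2, -3.4]
grip_width: 0.137
grip_force: 30.0
```

Emit:
step_arm:
  commands:
    - {"travel":[-0.019,0.008,0.013],"turn":[0,-3.1,0]}
    - {"travel":[-0.038,0.016,0.026],"turn":[0,-6.2,0]}
    - {"travel":[-0.057,0.024,0.04],"turn":[0,-9.4,0]}
    - {"travel":[-0.076,0.032,0.053],"turn":[0,-12.5,0]}
    - {"travel":[-0.095,0.041,0.066],"turn":[0,-15.6,0]}

```text
time: 13.25
position: [0.5193, 0.2391, 0.2036]
tool_rot: [0.143, 2.864, -0.02]
ft_force: [-0.3, -0.0, -2.1]
grip_width: 0.136
grip_force: 30.0
```

Emit:
step_arm:
  commands:
    - {"travel":[-0.015,0.008,0.018],"turn":[0,-3.1,0]}
    - {"travel":[-0.03,0.016,0.036],"turn":[0,-6.2,0]}
    - {"travel":[-0.044,0.024,0.053],"turn":[0,-9.4,0]}
    - {"travel":[-0.044,0.024,0.053],"turn":[0,-9.4,0]}

```text
time: 13.65
position: [0.5757, 0.2572, 0.1616]
tool_rot: [0.132, 2.707, -0.034]
ft_force: [0.0, -0.8, -0.8]
grip_width: 0.136
grip_force: 30.0
```

```bash
python3 - <<'E'
from h import *
st=ctrl.get_state();print(st["time"],deckR(D0[3]).T@(st["position"]-D0[:3])*1e3)
handfit()
plan([(decktool((-26.7,.25,28)),5)])
st=ctrl.get_state();T=ctrl.get_image("top");np.save("pics/top3.npy",T)
# predicted guard holes / corners in top
t=cam("top");R=Ro.from_rotvec(st["tool_rot"]).as_matrix()
for n,P in (("round",(-26.7,59.8,-8)),("slot",(-26.7,-60.2,-8)),("corner UL",(-46.7,74.8,-8)),("UR",(-46.7,-75.2,-8)),("LR",(43.3,-75.2,-8))): print(n,proj(t,[st["position"]+R@np.array(P)/1e3]).round(1))
E
```

```text
13.65 [-29.77342413  -2.06453294  78.10987999]
near [(-1.5, 111), (-1.5, 183), (-1.5, 91), (-1.5, 95), (-1.5, 98), (-1.5, 90), (-1.5, 89), (-1.5, 78), (-1.5, 110), (-1.5, 106), (-1.5, 86), (-1.0, 78), (-1.5, 167), (-1.5, 171)]
left [(1.5, 216), (-0.5, 113), (-1.0, 114), (-1.0, 101), (-1.0, 115), (-1.0, 175), (-0.5, 157)]
right [(6.5, 231), (2.5, 179), (-0.5, 204), (-0.5, 166), (6.5, 141), (-0.5, 80), (-0.5, 77)]
[{t: [-0.0004, 0.0005, 0.0103], r: [-0.02, -0.04, 0.03]}, {t: [-0.0008, 0.001, 0.0206], r: [-0.03, -0.08, 0.07]}, {t: [-0.0013, 0.0014, 0.0309], r: [-0.05, -0.12, 0.1]}, {t: [-0.0017, 0.0019, 0.0412], r: [-0.06, -0.16, 0.14]}, {t: [-0.0021, 0.0024, 0.0515], r: [-0.08, -0.2, 0.17]}] max/row mm 10 deg 0.1
round [[166.3 156.8]]
slot [[211.1 160.5]]
corner UL [[160.9 149. ]]
UR [[217.1 153.6]]
LR [[215.2 186.3]]
```

Emit:
step_arm:
  commands:
    - {"travel":[-0.001,0.001,0.013],"turn":[0,0,0]}
    - {"travel":[-0.002,0.002,0.026],"turn":[0,-0.1,0.1]}
    - {"travel":[-0.0025,0.0025,0.039],"turn":[-0.1,-0.2,0.1]}
    - {"travel":[-0.0025,0.0025,0.0515],"turn":[-0.1,-0.2,0.2]}
    - {"travel":[-0.0025,0.0025,0.0515],"turn":[-0.1,-0.2,0.2]}

```text
time: 14.25
position: [0.6017, 0.2573, 0.118]
tool_rot: [0.139, 2.7, -0.028]
ft_force: [-0.1, -0.5, -2.1]
grip_width: 0.136
grip_force: 30.0
```

```bash
cat >> h.py <<'E'
def where(n=6):
    P=[];V=[];F=[]
    for _ in range(n):
        s=ctrl.get_state();P.append(deckR(D0[3]).T@(s["position"]-D0[:3])*1e3);F.append(deckR(D0[3]).T@s["ft_force"])
        V.append(np.degrees(Ro.from_matrix(decktool((0,0,0))[1].T@Ro.from_rotvec(s["tool_rot"]).as_matrix()).as_rotvec()));ctrl.get_image("wrist")
    print(s["time"],"deck mm",np.mean(P,0).round(2),"std",np.std(P,0).round(2),"rot err deg",np.mean(V,0).round(2),"F deck",np.mean(F,0).round(1))
E
python3 -c "
from h import *
where()"
```

```text
14.5 deck mm [-23.42   2.05  29.61] std [0.77 0.78 1.09] rot err deg [-0.21 -0.24  0.13] F deck [-0.7 -0.5 -1.4]
```

Position readings carry about 0.8 mm of noise. The commanded chain is exact, so I fit it to all the settled readings and use that to recover the true pose at the deck look.

```bash
cat > chain.py <<'E'
from h import *
# final rows of each call (travel, turn), measured pos & rotvec at the end (None: not settled)
C=[([-.208,-.078,-.03],[-2.4,-12.4,-10.4],None),([-.193,-.114,.01],[-2.4,-12.4,-10.4],None),
([0,0,0],[0,0,0],([.5934,.255,.2636],[.131,2.701,-.024])),
([.083,.079,.0885],[.4,.1,.3],None),([0,0,.043],[0,0,0],([.5819,.3346,.1078],[.139,2.703,-.036])),([0,0,0],[0,0,0],([.5817,.3373,.1108],[.136,2.701,-.03])),
([.0115,.013,0],[0,0,0],None),([.027,.0066,0],[0,0,0],([.5469,.3602,.0923],[.134,2.703,-.033])),
([-.04,-.019,0],[0,0,0],([.5831,.3371,.1105],[.138,2.702,-.031])),([0,0,.017],[0,0,0],None),([0,0,.012],[0,0,0],([.595,.3363,.0836],[.136,2.702,-.032])),([0,0,0],[0,0,0],([.5949,.3362,.0842],[.136,2.702,-.032])),
([.0155,.015,0],[0,0,0],None),([.021,.0045,0],[0,0,0],None),([.0035,-.0006,0],[0,0,0],None),
([0,0,-.1],[0,0,0],None),([.016,-.158,-.071],[-2.2,15.4,-9.6],None),([.037,-.089,-.04],[-1.3,9.3,-5.8],None),([.02,-.183,.031],[0,0,-12.8],None),([.036,-.105,.019],[0,0,-7.7],([.4414,-.1743,.1997],[-.822,3.029,.001])),
([.002,-.003,.14],[0,.2,-.75],None),([0,0,.063],[0,0,0],([.4414,-.1783,-.0033],[.845,-3.025,.002])),([0,0,0],[0,0,0],([.4414,-.1789,-.0025],[-.843,3.026,-.001])),([0,0,-.05],[0,0,0],None),([.02,0,-.13],[0,0,0],([.4262,-.1909,.1814],[-.839,3.02,-.006])),
([-.08,.156,-.068],[0,0,21.7],None),([-.02,.178,-.022],[0,0,12.4],None),([-.016,.045,-.005],[-.2,-.1,2.7],([.4201,.2116,.2694],[-.149,-3.137,-.001])),
([-.095,.041,.066],[0,-15.6,0],None),([-.044,.024,.053],[0,-9.4,0],([.5757,.2572,.1616],[.132,2.707,-.034])),
([-.0025,.0025,.0515],[-.1,-.2,.2],([.6017,.2573,.118],[.139,2.7,-.028]))]
def chain(v):
    p=np.array(v[:3]);R=Ro.from_rotvec(v[3:]).as_matrix();o=[(p,R)]
    for t,r,_ in C: p=p+R@np.array(t);R=R@Ro.from_rotvec(np.radians(r)).as_matrix();o.append((p,R))
    return o
def res(v):
    e=[]
    for (p,R),m in zip(chain(v),[([.29,.5811,.203],[-.7204,-3.0575,.003])]+[c[2] for c in C]):
        if m: e+=[(p-m[0])/1e-3,np.degrees(Ro.from_matrix(R.T@Ro.from_rotvec(m[1]).as_matrix()).as_rotvec())/.3]
    return np.array(e)
s=least_squares(lambda v:res(v).ravel(),[.29,.5811,.203,-.7204,-3.0575,.003])
if __name__=="__main__":
    print(s.x);print(res(s.x).round(1))
    o=chain(s.x);print("w1 chain",o[3][0],Ro.from_matrix(o[3][1]).as_rotvec())
    from scipy.spatial.transform import Rotation as Ro
    c0=dict(position=o[3][0],tool_rot=Ro.from_matrix(o[3][1]).as_rotvec());c=cam("wrist",c0);t=cam("top")
    f=lambda x,y:np.array((140+x/4.5-.4,100+y/4.5-.4))
    ob=[(c,(0,60,10),(313.9,147.31),1),(c,(0,-60,10),(199.41,147.77),1),(c,(-88,60,13),(320.13,56.61),.7)]
    D,r=fitdeck(ob,D0);print("deck wrist",D,r)
    D,r=fitdeck(ob+[(t,(0,60,12),f(141,238),.5),(t,(0,-60,12),f(331,252),.5),(t,(-88,60,13),f(135,375),.5)],D0);print("both",D)
    p,R=o[-1];print("now deck (D0)",deckR(D0[3]).T@(p-D0[:3])*1e3)
    Rd=deckR(D[3]);print("now deck (both)",Rd.T@(p-D[:3])*1e3,np.degrees(Ro.from_matrix(decktool((0,0,0),D)[1].T@R).as_rotvec()))
E
python3 chain.py
```

```text
[ 0.28998948  0.58135194  0.20283932 -0.71937651 -3.05782064  0.00346714]
[[-0.   0.3 -0.2]
 [-0.1  0.   0.1]
 [-0.1  1.4 -0.6]
 [-0.2  0.   0.9]
 [-0.7  2.1  0.9]
 [ 0.3  0.1  0.6]
 [-0.5 -0.6 -2.1]
 [-0.6 -0.3  0.4]
 [ 1.5 -0.6  0.1]
 [-0.2  0.1 -0. ]
 [-0.5  0.1 -1.2]
 [-0.4 -0.1  0.6]
 [-0.2 -0.4 -0.6]
 [-0.3 -0.1  0.3]
 [-0.1 -0.3 -1.2]
 [-0.3 -0.1  0.3]
 [-0.2 -1.3  0.6]
 [-0.4 -0.5  0.2]
 [-0.3 -1.4  0.6]
 [-0.3 -0.3 -0.1]
 [-0.3 -0.8 -0.2]
 [-0.3 -0.6  0.2]
 [-2.   1.5 -4.1]
 [ 0.6 -1.7  0.4]
 [ 0.6 -2.8  1.5]
 [-0.1  0.4 -0.6]
 [ 2.3  1.4  4.2]
 [ 0.6  1.  -0.2]
 [ 0.5  1.5  2.2]
 [ 0.3  0.5  0.3]]
w1 chain [0.59330569 0.25643666 0.26296441] [ 0.12522399  2.70119263 -0.02687387]
deck wrist [ 0.63609125  0.25426462  0.10191955 -0.09458254] [[ 0.46510624  0.32214087]
 [-0.03007058 -0.33695632]
 [-0.57512818  0.02001289]]
both [ 0.6356469   0.25426704  0.10251827 -0.09436538]
now deck (D0) [-23.48719597   2.15898628  29.49950206]
now deck (both) [-23.05209759   1.31616895  30.26949548] [-0.00087015 -0.25197618  0.38598852]
```

The chain agrees with the averaged reading to 0.1 mm, so I adopt the refined deck pose: (0.6356, 0.2543, 0.1025), yaw -0.0944 rad. I correct laterally, then lower in guarded steps.

```bash
sed -i 's/^D0=.*/D0=np.array([.63565,.25427,.10252,-.0944])/' h.py
```

Emit:
step_arm:
  commands:
    - {"travel":[0.002,-0.0005,0],"turn":[0,0.1,-0.2]}
    - {"travel":[0.0037,-0.0011,0.003],"turn":[0,0.25,-0.4]}
    - {"travel":[0.0037,-0.0011,0.007],"turn":[0,0.25,-0.4]}
    - {"travel":[0.0037,-0.0011,0.0085],"turn":[0,0.25,-0.4]}
    - {"travel":[0.0037,-0.0011,0.0085],"turn":[0,0.25,-0.4]}

```text
time: 15.05
position: [0.6024, 0.2576, 0.1112]
tool_rot: [0.129, 2.702, -0.026]
ft_force: [-0.6, 0.8, -1.9]
grip_width: 0.131
grip_force: 30.0
```

```bash
python3 -c "
from h import *
where(8)"
```

```text
15.4 deck mm [-26.29   0.51  22.41] std [0.14 0.15 0.19] rot err deg [-0.1  -0.04  0.07] F deck [-0.7  0.2 -1.1]
```

Emit:
step_arm:
  commands:
    - {"travel":[0.0004,-0.0003,0.003],"turn":[0,0,0]}
    - {"travel":[0.0004,-0.0003,0.006],"turn":[0,0,0]}
    - {"travel":[0.0004,-0.0003,0.008],"turn":[0,0,0]}
    - {"travel":[0.0004,-0.0003,0.01],"turn":[0,0,0]}

```text
time: 15.85
position: [0.6069, 0.2569, 0.1028]
tool_rot: [0.129, 2.701, -0.026]
ft_force: [0.5, -0.9, -0.6]
grip_width: 0.135
grip_force: 30.0
```

Emit:
step_arm:
  commands:
    - {"travel":[0,0,0.001],"turn":[0,0,0]}
    - {"travel":[0,0,0.002],"turn":[0,0,0]}
    - {"travel":[0,0,0.003],"turn":[0,0,0]}
    - {"travel":[0,0,0.003],"turn":[0,0,0]}

```text
time: 16.25
position: [0.6082, 0.2567, 0.1002]
tool_rot: [0.129, 2.701, -0.026]
ft_force: [2.3, -2.1, 1.5]
grip_width: 0.137
grip_force: 30.0
```

```bash
python3 -c "
from h import *
where(4)"
```

```text
16.4 deck mm [-25.94  -0.12   9.53] std [0.01 0.01 0.01] rot err deg [-0.09 -0.09  0.1 ] F deck [ 3.1 -2.3 -0.6]
```

The holes are over the pins, with small side forces: +3 N up the slope and -2.3 N to the right. I yield about 1 mm and continue.

Emit:
step_arm:
  commands:
    - {"travel":[-0.001,-0.0006,0],"turn":[0,0,0]}
    - {"travel":[-0.001,-0.0006,0.001],"turn":[0,0,0]}
    - {"travel":[-0.001,-0.0006,0.0025],"turn":[0,0,0]}
    - {"travel":[-0.001,-0.0006,0.004],"turn":[0,0,0]}

```text
time: 16.85
position: [0.61, 0.2565, 0.0965]
tool_rot: [0.128, 2.702, -0.025]
ft_force: [0.4, -2.9, 0.3]
grip_width: 0.135
grip_force: 30.0
```

```bash
python3 -c "
from h import *
where(4)"
```

```text
17.0 deck mm [-25.87  -0.24   5.25] std [0.03 0.03 0.09] rot err deg [-0.11 -0.03  0.06] F deck [ 1.4 -1.6 -0.2]
```

Emit:
step_arm:
  commands:
    - {"travel":[-0.0005,-0.0004,0.001],"turn":[0,0,0]}
    - {"travel":[-0.0005,-0.0004,0.0025],"turn":[0,0,0]}
    - {"travel":[-0.0005,-0.0004,0.004],"turn":[0,0,0]}
    - {"travel":[-0.0005,-0.0004,0.005],"turn":[0,0,0]}

```text
time: 17.45
position: [0.6104, 0.2563, 0.0959]
tool_rot: [0.13, 2.704, -0.027]
ft_force: [-31.8, -8.7, 38.7]
grip_width: 0.136
grip_force: 30.0
```

Emit:
step_arm:
  commands:
    - {"travel":[0,0,0.0007],"turn":[0,0,0]}
    - {"travel":[0,0,0.0014],"turn":[0,0,0]}
    - {"travel":[0,0,0.002],"turn":[0,0,0]}

```text
time: 17.75
position: [0.6116, 0.2563, 0.0951]
tool_rot: [0.13, 2.703, -0.026]
ft_force: [-27.7, -8.1, 35.3]
grip_width: 0.133
grip_force: 30.0
```

```bash
python3 -c "
from h import *
where(4)"
```

```text
17.9 deck mm [-24.98  -0.31   3.45] std [0.02 0.01 0.02] rot err deg [-0.06  0.01  0.11] F deck [ -9.4 -11.6  43.3]
```

The force reached 43 N with the underside estimated 6 mm high. I ease off, then measure whether the rails sit 6 mm below the guard or directly under it. At this range their width in the wrist image gives their depth.

Emit:
step_arm:
  commands:
    - {"travel":[0,0,-0.001],"turn":[0,0,0]}
    - {"travel":[0,0,-0.0025],"turn":[0,0,0]}
    - {"travel":[0,0,-0.0025],"turn":[0,0,0]}

```text
time: 18.25
position: [0.6116, 0.2563, 0.0952]
tool_rot: [0.129, 2.702, -0.025]
ft_force: [-12.2, -4.2, 18.2]
grip_width: 0.136
grip_force: 30.0
```

```bash
python3 - <<'E'
from h import *
where(3)
handfit()
im=np.load("pics/hand.npy")
m=ctrl.camera_model("wrist");T=np.array(m["T_tool_cam"]);Ri=T[:3,:3].T
c=(np.array([[m["fx"],0,m["cx"]],[0,m["fy"],m["cy"]],[0,0,1]]),np.array([m["k1"],0,0,0,0.]),Ri,-Ri@T[:3,3])
for x in (50,56,64,72,80):
    print(x,[proj(c,[np.array([x,y,3])/1e3])[0].round(0).tolist() for y in (-71,-69,-51,51,69,71)])
for r in (136,128,120,110,100):
    print(r,"".join("%4d"%v for v in im[r,105:175].mean(1)),"|","".join("%4d"%v for v in im[r,335:400].mean(1)))
T=ctrl.get_image("top")[:,:,::-1]
o=np.zeros((600,800,3),np.uint8)
o[:600,:500]=cv2.resize(im[60:225,:,::-1][:,:][:, 90:420],(500,250),interpolation=cv2.INTER_CUBIC)[:250][np.arange(600)%250] if 0 else 0
o[:390,:800]=cv2.resize(im[60:221,90:420,::-1],(800,390),interpolation=cv2.INTER_CUBIC)
o[395:600,:410]=cv2.resize(T[140:190,145:245],(410,205),interpolation=cv2.INTER_CUBIC)
cv2.imwrite("pics/w5.png",o)
E
```

```text
18.35 deck mm [-24.96  -0.29   3.52] std [0.01 0.01 0.  ] rot err deg [-0.11 -0.03  0.09] F deck [-3.3 -6.2 21.6]
near [(-0.5, 90), (2.0, 96), (-0.5, 86), (-1.0, 92), (-0.5, 93), (-1.0, 91), (-0.5, 94), (-6.5, 101), (-0.5, 89), (-1.0, 92), (-1.0, 97), (8.0, 160), (8.0, 97), (-0.5, 143)]
left [(1.5, 226), (0.0, 113), (0.0, 111), (0.0, 95), (-0.5, 160), (-0.5, 174), (0.0, 157)]
right [(1.5, 164), (0.5, 25), (0.5, 24), (0.5, 23), (-0.5, 80), (0.0, 90), (0.0, 91)]
50 [[131.0, 141.0], [134.0, 141.0], [166.0, 141.0], [345.0, 142.0], [376.0, 142.0], [380.0, 142.0]]
56 [[130.0, 131.0], [133.0, 131.0], [165.0, 131.0], [346.0, 131.0], [378.0, 131.0], [381.0, 131.0]]
64 [[128.0, 116.0], [132.0, 116.0], [164.0, 116.0], [347.0, 116.0], [379.0, 116.0], [382.0, 116.0]]
72 [[127.0, 101.0], [130.0, 101.0], [163.0, 101.0], [348.0, 101.0], [380.0, 101.0], [384.0, 101.0]]
80 [[125.0, 86.0], [129.0, 86.0], [162.0, 86.0], [349.0, 86.0], [382.0, 86.0], [385.0, 86.0]]
136  205 206 204 204 206 205 205 206 205 204 207 208 205 206 208 208 206 208 205 207 207 206 207 203 119 133 133 136 137 136 132 134 137 137 
[... 1898 characters left out ...]
 193 193 191 190 189 188 190 189 167 169 173 195 195 195 197 204 210 208 205 194 189 186 183 184 185 183 183 184 184 185 178 130 132 132 133 136 132 136
100  202 203 202 202 201 204 204 202 200 200 203 204 203 203 204 201 202 202 205 201 141 127 132 133 132 136 134 134 134 134 134 137 137 134 137 138 133 137 139 136 135 136 140 140 139 144 142 144 139 137 132 123 111 113 143 138 140 140 140 136 141 136 140 138 140 140 140 141 145 147 |  194 194 194 191 192 191 189 190 191 193 194 187 118 132 162 173 172 133 134 137 136 139 137 137 136 137 139 138 137 138 139 135 136 136 139 138 134 139 138 137 140 140 138 138 133 155 199 195 194 193 193 194 193 191 191 190 191 192 192 190 191 191 191 188 173
```

View pics/w5.png

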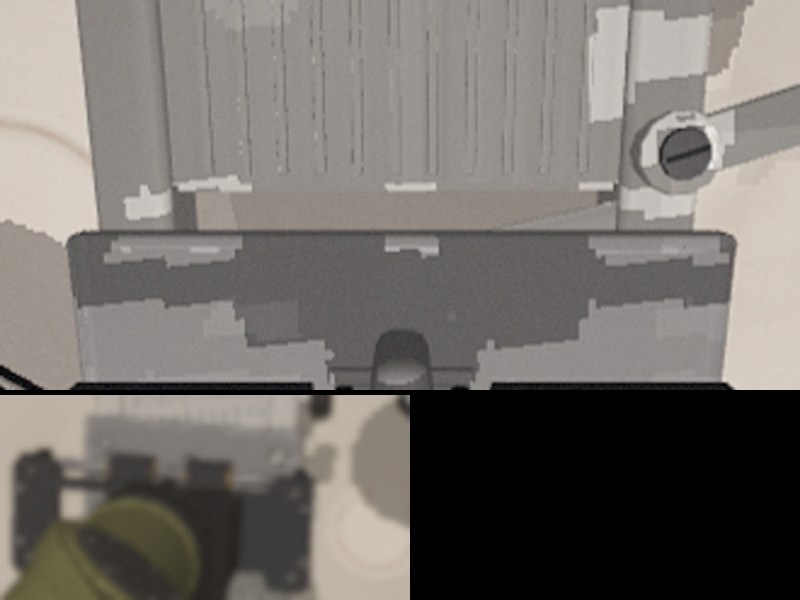

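The last picture shows the guard's near edge at row 232, close over the rails, and the latch hub at (685,152) with its lever pointing outward, clear of the guard. I compare the scale of rail and plate just at that edge for the gap.

```bash
python3 - <<'E'
from h import *
im=np.load("pics/hand.npy").mean(2)
def edges(r,a,b):
    g=np.gradient(cv2.GaussianBlur(im,(1,3),0)[r,a:b]);i=np.argsort(-abs(g))[:4];return [(a+int(k),int(g[k])) for k in sorted(i)]
for r in range(140,172,2): print(r,"L",edges(r,108,150),"Lin",edges(r,150,180),"Rin",edges(r,335,356),"R",edges(r,366,405))
E
```

```text
140 L [(128, -27), (129, -40), (147, 26), (148, 19)] Lin [(159, -19), (160, -32), (161, -20), (170, 24)] Rin [(335, -22), (336, -20), (345, 27), (346, 28)] R [(366, 7), (367, 7), (377, 12), (378, 8)]
142 L [(128, -21), (129, -41), (140, 16), (141, 24)] Lin [(160, -30), (161, -21), (170, 30), (171, 20)] Rin [(335, -28), (336, -22), (345, 25), (346, 24)] R [(374, -6), (375, -10), (377, 10), (378, 6)]
144 L [(129, -43), (130, -25), (141, 30), (142, 19)] Lin [(160, -30), (161, -25), (170, 29), (171, 20)] Rin [(335, -13), (338, 13), (345, 20), (346, 25)] R [(374, -7), (375, -8), (376, 5), (377, 9)]
146 L [(129, -43), (130, -35), (141, 30), (142, 22)] Lin [(160, -31), (161, -25), (170, 23), (171, 23)] Rin [(343, -15), (344, -13), (345, 17), (346, 21)] R [(374, -9), (375, -6), (376, 9), (377, 7)]
148 L [(129, -33), (130, -38), (141, 28), (142, 23)] Lin [(158, -16), (161, -16), (170, 19), (171, 25)] Rin [(343, -17), (344, -15), (346, 9), (355, 14)] R [(368, -9), (374, -14), (376, 26), (377, 12)]
150 L [(129, -23), (130, -40), (131, -13), (142, 16)] Lin [(160, -10), (161, -14), (170, 15), (17
[... 1373 characters left out ...]
(169, 3)] Rin [(335, 44), (336, 20), (337, -3), (340, 2)] R [(390, -13), (392, 27), (393, 52), (394, 25)]
166 L [(117, -20), (118, -25), (132, 25), (133, 18)] Lin [(156, -6), (157, 9), (158, 15), (159, 1)] Rin [(335, 20), (337, -11), (339, 21), (340, 14)] R [(375, 20), (390, -26), (392, 42), (393, 45)]
168 L [(117, -16), (118, -26), (119, -11), (132, 14)] Lin [(158, 24), (159, 13), (167, -8), (176, -9)] Rin [(339, 22), (340, 15), (348, -8), (349, -6)] R [(375, 20), (390, -16), (392, 50), (393, 41)]
170 L [(117, -12), (118, -26), (119, -14), (123, 2)] Lin [(158, 12), (160, -10), (167, -4), (168, -3)] Rin [(339, 1), (340, 3), (348, -2), (349, -2)] R [(384, -4), (391, 18), (392, 57), (393, 34)]
```

The plate top lies about 7 mm above the rail tops at its lower edge, against 6 mm of thickness. The force was nearly square to the deck, where a taper wedge would push sideways. Both say it is seated and my deck height was low. I relax the load, wiggle slightly and press lightly once before releasing.

Emit:
step_arm:
  commands:
    - {"travel":[0.0005,-0.001,-0.001],"turn":[0,0,0]}
    - {"travel":[0.001,-0.0015,-0.001],"turn":[0,0,0]}
    - {"travel":[0.0005,-0.001,-0.001],"turn":[0,0,0]}
    - {"travel":[0.0,-0.001,-0.001],"turn":[0,0,0]}
    - {"travel":[0.0005,-0.001,-0.001],"turn":[0,0,0]}

```text
time: 19.0
position: [0.6116, 0.2563, 0.0952]
tool_rot: [0.128, 2.701, -0.023]
ft_force: [-3.6, -1.5, 9.3]
grip_width: 0.134
grip_force: 30.0
```

```bash
python3 -c "
from h import *
where(3)"
```

```text
19.1 deck mm [-24.97  -0.26   3.56] std [0.02 0.01 0.02] rot err deg [-0.22 -0.11  0.05] F deck [ 0.1 -1.6 10.9]
```

Emit:
step_arm:
  commands:
    - {"travel":[0,0,-0.0009],"turn":[0,0,0]}
    - {"travel":[0,0,-0.0009],"turn":[0,0,0]}

```text
time: 19.35
position: [0.6115, 0.2562, 0.0952]
tool_rot: [0.127, 2.7, -0.023]
ft_force: [1.0, 0.4, 4.6]
grip_width: 0.135
grip_force: 30.0
```

Emit:
step_arm:
  commands:
    - {"travel":[0,0,0],"turn":[0,0,0]}
    - {"travel":[0,0,0],"turn":[0,0,0]}
    - {"travel":[0,0,0],"turn":[0,0,0]}
    - {"travel":[0,0,0],"turn":[0,0,0]}
  gripper: 0.35

```text
time: 19.75
position: [0.6106, 0.2545, 0.0935]
tool_rot: [0.129, 2.703, -0.027]
ft_force: [-0.2, 0.0, -0.1]
grip_width: 0.336
grip_force: 0.0
```

Emit:
step_arm:
  commands:
    - {"travel":[0,0,-0.02],"turn":[0,0,0]}
    - {"travel":[-0.02,0,-0.06],"turn":[0,0,0]}
    - {"travel":[-0.04,0,-0.1],"turn":[0,0,0]}
    - {"travel":[-0.055,0,-0.145],"turn":[0,0,0]}
    - {"travel":[-0.055,0,-0.145],"turn":[0,0,0]}

```text
time: 20.25
position: [0.6028, 0.258, 0.2582]
tool_rot: [0.13, 2.691, -0.014]
ft_force: [0.1, 1.0, -0.1]
grip_width: 0.347
grip_force: 0.0
```

```bash
python3 - <<'E'
from h import *
where(6)
P=[];V=[]
for _ in range(6):
    s=ctrl.get_state();P.append(s["position"]);V.append(s["tool_rot"]);im=ctrl.get_image("wrist")
st=dict(position=np.mean(P,0),tool_rot=np.mean(V,0));np.savez("pics/after.npz",im=im,p=st["position"],r=st["tool_rot"])
print(np.std(V,0))
c=cam("wrist",st)
for n,p in (("pinL",(0,60,18)),("pinR",(0,-60,18)),("LL",(-70,75,6)),("LR",(-70,-75,6)),("UL",(20,75,6)),("UR",(20,-75,6)),("pivot",(-88,60,12))): print(n,proj(c,[decktool(p)[0]]).round(1))
cv2.imwrite("pics/after.png",im[:,:,::-1])
g=im.mean(2)
for r in range(60,215,3): print(r,"".join(" .:-=+*#"[7-int(g[r,u]//32)] for u in range(130,380,2)))
E
```

```text
20.5 deck mm [ 30.36  -1.6  149.31] std [3.01 1.25 3.17] rot err deg [-0.2  -0.16  0.12] F deck [-0.3  0.4 -0.5]
[7.99905114e-05 6.89414063e-04 6.97000759e-04]
pinL [[319.9 152.2]]
pinR [[195.9 152.2]]
LL [[336.8  76.9]]
LR [[179.   76.9]]
UL [[331.3 170.3]]
UR [[184.2 170.3]]
pivot [[323.4  55.5]]
60 ::::::::::::::::::::::::::::::::::.:-::::-::::::::-:--=--=--::::::::-:::::====-:::::::-:::===--+++=::::::::::::::::::::::::::
63 ::::::::::::::::::::::::::::::::::::-::::-::::::::-::=--=-:-::::::::-::::===-=--::::::-:::=:=::::::::::::::::::::::::::::::::
66 ::::::::::::::::::::::::::::::::::.:=::::::::::::::::=====:::::::::::::::=====-:::::::::::=::--::::::::::::::::::::::::::::::
69 :::::::::::::::::::::.::::::::::::.:=:::=-:::::----=:=====---=::-------========--===------=::::::::-:::::::::::::::::::::::::
72 ::::::::::::::::::::::::::::::::::.:=+-==================================================-=::-:::::::::::::::::::::::::::::::
75 :::::::::::::::::::::::.:::====::=--=+-=======================================================:-===-:::::::::::::::::::::::::
78 :::::::::::::::::::::::
[... 5245 characters left out ...]
...:......::::...:::.-::::::::::::::::::::::::::::
201 ==============-::::::+****#+:::::.....:=.:::..:...............................:.....:::::...:.:::::::::::::::::::::::::::::::
204 ==============-:::::::::::::::::::.....=....:.......................:.:...:...:...:....::.:.::::-::::::::::::::::::::::::::::
207 ==============-:::::::::::::::::::.....=..:.:.:.:...................:.:...:...:...:..:.::...:.:::::::::::::::::::::::::::::::
210 ==============::::::::::::::::::.:.....=...:-..::...:.............:...:...:...:...:....-:...::.:-::::::::::::::::::::::::::::
213 =============:::::::::::::::::#:.:.....=....-...:...:...:.................:...:...:..:.-:...::::#+.::::::::::::::::::::::::::
```

```bash
python3 - <<'E'
from h import *
def prof(im,c,items):
    g=im.astype(np.float32)
    for nm,xs,y0,z in items:
        for x in xs:
            out=[]
            for sg in(1,-1):
                s=np.arange(-8,8.01,.25);uv=proj(c,[decktool((x,sg*(y0+k),z))[0] for k in s]).astype(np.float32)
                v=np.stack([cv2.remap(g[:,:,k],uv[None,:,0],uv[None,:,1],cv2.INTER_LINEAR)[0] for k in range(3)],1)
                G=np.linalg.norm(v[4:]-v[:-4],axis=1);k=[i for i in range(1,len(G)-1) if G[i]>=G[i-1] and G[i]>G[i+1] and G[i]>25]
                out.append([(round(float(y0+s[i+2]),1),int(G[i])) for i in k])
            print(nm,x,"L",out[0],"R",out[1])
A=np.load("pics/after.npz");c=cam("wrist",dict(position=A["p"],tool_rot=A["r"]))
print("AFTER");prof(A["im"],c,[("rail",(-110,-105,-80,-76),69,0),("guard",(-60,-45,-30,-15,5),75,6),("rail",(28,32,36),69,0)])
import chain
o=chain.chain(chain.s.x)[3];c=cam("wrist",dict(position=o[0],tool_rot=Ro.from_matrix(o[1]).as_rotvec()))
print("W1");prof(np.load("pics/w1.npy"),c,[("rail",(-110,-70,-45,-30,-10,10,30),69,0)])
E
```

```text
AFTER
rail -110 L [(67.0, 28), (68.0, 55)] R [(71.8, 64)]
rail -105 L [(68.2, 54)] R [(72.0, 110)]
rail -80 L [] R [(70.5, 30), (72.5, 46)]
rail -76 L [] R [(71.8, 25)]
guard -60 L [(70.8, 29), (71.2, 29), (72.5, 56), (75.2, 74)] R [(73.0, 25), (77.0, 90)]
guard -45 L [(71.2, 32), (72.5, 32), (75.2, 74)] R [(77.0, 98)]
guard -30 L [(71.2, 53), (72.5, 46), (75.2, 61)] R [(74.0, 32), (76.8, 94), (78.8, 76)]
guard -15 L [(71.0, 38), (73.2, 43), (76.0, 58)] R [(72.8, 28), (74.8, 25)]
guard 5 L [(71.2, 46), (73.2, 45), (75.5, 66)] R [(67.8, 97), (69.8, 57), (77.0, 92)]
rail 28 L [(66.8, 26), (67.5, 25), (68.8, 40)] R []
rail 32 L [(66.8, 30), (69.0, 40)] R [(74.5, 141)]
rail 36 L [(67.0, 37), (69.2, 38)] R [(70.5, 65), (73.8, 44)]
W1
rail -110 L [(64.5, 51), (72.5, 26), (74.2, 55)] R [(66.8, 38), (70.8, 51)]
rail -70 L [(65.5, 51), (67.5, 30)] R [(70.8, 43)]
rail -45 L [(68.0, 39), (70.0, 48)] R [(68.8, 31), (71.0, 37)]
rail -30 L [(68.0, 25), (69.8, 34)] R [(68.8, 31), (69.5, 33), (70.8, 50)]
rail -10 L [(63.5, 30), (70.0, 27)] R [(69.5, 46), (70.5, 68)]
rail 10 L [] R [(68.2, 32), (70.5, 46)]
rail 30 L [(68.8, 29), (71.0, 43)] R [(68.2, 33), (69.0, 30), (70.2, 34), (73.8, 130)]
```

The guard's scale in the image matches the rails' with the plate 6 mm above them: 1.0147 against 1.0145 at the lower end. So it is flush, and the deck simply lies about 6 mm higher than I had it. Now I locate the knob for closing the latch.

```bash
sed -i 's/^D0=.*/D0=np.array([.63565,.25427,.10252,-.0944]); D0[:3]+=.006*np.array([-.4226,.04,.9063])/' h.py; python3 - <<'E'
from h import *
A=np.load("pics/after.npz");im=A["im"];c=cam("wrist",dict(position=A["p"],tool_rot=A["r"]))
print("pred knob",proj(c,[decktool((-88+38*np.cos(a),60+38*np.sin(a),33))[0] for a in (1.6,1.9)]))
g=im.mean(2);m=np.zeros(g.shape,np.uint8);m[20:80,345:400]=g[20:80,345:400]<60
n,l,s,ce=cv2.connectedComponentsWithStats(m)
for i in range(1,n):
    if s[i,4]>30:
        print(s[i],ce[i])
        for z in(33,25): q=todeck(c,ce[i],z);print(q,np.arctan2(q[1]-60,q[0]+88),np.hypot(q[1]-60,q[0]+88))
pv=todeck(c,(320,50),12)
import chain
o=chain.chain(chain.s.x);
for k in (12,15): p,R=o[k];print("chain at grip/release",deckR(D0[3]).T@(p-D0[:3])*1e3)
E
```

```text
pred knob [[375.57896286  48.65264708]
 [374.38313285  34.05653123]]
[359  29  20  20 280] [368.56785714  38.525     ]
[-96.88816072  91.44683989  33.        ] 1.8462521817739685 32.67878730680676
[-98.49590983  94.06125526  25.        ] 1.8697115436360796 35.641734423767915
chain at grip/release [-52.07441285  77.36917996  -3.20230917]
chain at grip/release [-92.00213564  96.42116213  -3.29679667]
```

```bash
python3 - <<'E'
from h import *
P=[];V=[]
for _ in range(8):
    s=ctrl.get_state();P.append(s["position"]);V.append(s["tool_rot"]);ctrl.get_image("wrist")
print(s["time"],np.std(P,0))
st=(np.mean(P,0),Ro.from_rotvec(np.mean(V,0)).as_matrix())
plan([(decktool((-94,97,45)),5),(decktool((-94,97,-1)),5)],start=st)
K=lambda a:decktool((-88+38*np.cos(a),60+38*np.sin(a),0))
R=K(0)[1];p0=K(1.78)[0]
for a in (1.78,1.5,1.2,.9,.6,.3,.0): print(a,(R.T@(K(a)[0]-p0)*1e3).round(1))
E
```

```text
21.2 [3.98387931e-05 6.10465445e-05 2.20065038e-04]
[{t: [0.0247, 0.0198, 0.0194], r: [0.02, 0.01, -0.01]}, {t: [0.0493, 0.0395, 0.0387], r: [0.04, 0.01, -0.03]}, {t: [0.074, 0.0593, 0.0581], r: [0.06, 0.02, -0.04]}, {t: [0.0986, 0.079, 0.0775], r: [0.07, 0.02, -0.05]}, {t: [0.1233, 0.0988, 0.0969], r: [0.09, 0.03, -0.07]}] max/row mm 37 deg 0.0
[{t: [-0.0, 0.0, 0.0092], r: [0.0, -0.0, -0.0]}, {t: [-0.0, 0.0, 0.0184], r: [0.0, -0.0, -0.0]}, {t: [-0.0, 0.0, 0.0276], r: [0.0, -0.0, -0.0]}, {t: [-0.0, 0.0, 0.0368], r: [0.0, -0.0, -0.0]}, {t: [-0.0, 0.0, 0.046], r: [0.0, -0.0, -0.0]}] max/row mm 9 deg 0.0
1.78 [0. 0. 0.]
1.5 [-10.6   0.7  -0. ]
1.2 [-21.7  -1.8  -0. ]
0.9 [-31.5  -7.4  -0. ]
0.6 [-39.3 -15.7  -0. ]
0.3 [-44.2 -25.9  -0. ]
0.0 [-45.9 -37.2  -0. ]
```

Emit:
step_arm:
  commands:
    - {"travel":[0.025,0.02,0.019],"turn":[0,0,0]}
    - {"travel":[0.049,0.04,0.039],"turn":[0,0,0]}
    - {"travel":[0.074,0.059,0.058],"turn":[0,0,0]}
    - {"travel":[0.099,0.079,0.077],"turn":[0,0,0]}
    - {"travel":[0.123,0.099,0.097],"turn":[0,0,0]}

```text
time: 21.75
position: [0.5384, 0.3621, 0.1084]
tool_rot: [0.129, 2.701, -0.024]
ft_force: [0.3, 0.9, 0.4]
grip_width: 0.351
grip_force: 0.0
```

Emit:
step_arm:
  commands:
    - {"travel":[0,0,0.01],"turn":[0,0,0]}
    - {"travel":[0,0,0.02],"turn":[0,0,0]}
    - {"travel":[0,0,0.03],"turn":[0,0,0]}
    - {"travel":[0,0,0.038],"turn":[0,0,0]}
    - {"travel":[0,0,0.046],"turn":[0,0,0]}

```text
time: 22.25
position: [0.5597, 0.3585, 0.0678]
tool_rot: [0.132, 2.701, -0.025]
ft_force: [-0.3, 0.3, 0.3]
grip_width: 0.352
grip_force: 0.0
```

Emit:
step_arm:
  commands:
    - {"travel":[0,0,0],"turn":[0,0,0]}
    - {"travel":[0,0,0],"turn":[0,0,0]}
    - {"travel":[0,0,0],"turn":[0,0,0]}
    - {"travel":[0,0,0],"turn":[0,0,0]}
    - {"travel":[0,0,0],"turn":[0,0,0]}
  gripper: 0.0
  force: 8

```text
time: 22.75
position: [0.5586, 0.3566, 0.0678]
tool_rot: [0.132, 2.702, -0.031]
ft_force: [-0.5, -5.2, 2.1]
grip_width: 0.149
grip_force: 8.0
```

```bash
python3 -c "
from h import *
where(4)"
```

```text
22.9 deck mm [-92.91  94.64  -1.03] std [0.02 0.   0.01] rot err deg [ 0.14 -0.04  0.14] F deck [ 1.1 -4.9  2. ]
```

The knob is gripped. I sweep it home along the arc, with a 2 mm y correction.

Emit:
step_arm:
  commands:
    - {"travel":[-0.006,-0.0015,0],"turn":[0,0,0]}
    - {"travel":[-0.0106,-0.0013,0],"turn":[0,0,0]}
    - {"travel":[-0.016,-0.0023,0],"turn":[0,0,0]}
    - {"travel":[-0.0217,-0.0038,0],"turn":[0,0,0]}
    - {"travel":[-0.027,-0.0062,0],"turn":[0,0,0]}

```text
time: 23.45
position: [0.5829, 0.354, 0.0798]
tool_rot: [0.126, 2.7, -0.018]
ft_force: [3.3, 7.2, -6.4]
grip_width: 0.149
grip_force: 8.0
```

Emit:
step_arm:
  commands:
    - {"travel":[-0.0045,-0.0032,0],"turn":[0,0,0]}
    - {"travel":[-0.0085,-0.007,0],"turn":[0,0,0]}
    - {"travel":[-0.0123,-0.0115,0],"turn":[0,0,0]}
    - {"travel":[-0.015,-0.0163,0],"turn":[0,0,0]}
    - {"travel":[-0.0172,-0.0217,0],"turn":[0,0,0]}

```text
time: 23.95
position: [0.6033, 0.3336, 0.0922]
tool_rot: [0.124, 2.687, -0.007]
ft_force: [19.8, 10.0, -6.7]
grip_width: 0.126
grip_force: 10.6
```

```bash
python3 -c "
from h import *
where(4);print(ctrl.get_state()['grip_width'])"
```

```text
24.1 deck mm [-39.13  74.18   1.34] std [0.71 1.01 0.05] rot err deg [-0.81 -0.9   0.17] F deck [ 14.5   8.8 -12.1]
0.1178602987000387
```

The pads slipped off the knob's side near the end; the latch is at about 0.4 rad. I release, rise and look at where the knob is.

Emit:
step_arm:
  commands:
    - {"travel":[0,0,0],"turn":[0,0,0]}
    - {"travel":[0,0,0],"turn":[0,0,0]}
    - {"travel":[0,0,-0.015],"turn":[0,0,0]}
    - {"travel":[-0.01,0,-0.045],"turn":[0,0,0]}
    - {"travel":[-0.03,0,-0.08],"turn":[0,0,0]}
  gripper: 0.4

```text
time: 24.65
position: [0.5878, 0.3271, 0.1711]
tool_rot: [0.127, 2.704, -0.029]
ft_force: [0.6, 0.4, 0.9]
grip_width: 0.39
grip_force: 0.0
```

Emit:
step_arm:
  commands:
    - {"travel":[-0.03,-0.03,-0.03],"turn":[0,0,0]}
    - {"travel":[-0.05,-0.06,-0.07],"turn":[0,0,0]}
    - {"travel":[-0.05,-0.06,-0.07],"turn":[0,0,0]}
    - {"travel":[-0.05,-0.06,-0.07],"turn":[0,0,0]}
    - {"travel":[-0.05,-0.06,-0.07],"turn":[0,0,0]}

```text
time: 25.15
position: [0.5982, 0.2671, 0.2549]
tool_rot: [0.128, 2.703, -0.026]
ft_force: [0.0, 0.4, -1.2]
grip_width: 0.398
grip_force: 0.0
```

```bash
python3 - <<'E'
from h import *
where(3)
P=[];V=[]
for _ in range(6):
    s=ctrl.get_state();P.append(s["position"]);V.append(s["tool_rot"]);im=ctrl.get_image("wrist")
st=dict(position=np.mean(P,0),tool_rot=np.mean(V,0));np.savez("pics/aft2.npz",im=im,p=st["position"],r=st["tool_rot"])
c=cam("wrist",st)
pk=lambda a,z:decktool((-88+38*np.cos(a),60+38*np.sin(a),z))[0]
pr={a:proj(c,[pk(a,33),pk(a,12)]).round(0).tolist() for a in(0,.4,.8)};print(pr)
g=im.mean(2);u,v=map(int,pr[.4][0])
for r in range(v-40,v+40,2): print(r,"".join("#" if g[r,k]<45 else "+" if g[r,k]<90 else "." for k in range(u-50,u+50)))
T=ctrl.get_image("top");t=cam("top");gt=T.mean(2)
print(proj(t,[pk(a,28) for a in(0,.4,.8)]))
E
```

```text
25.25 deck mm [ 28.94   9.44 147.89] std [0.43 0.15 0.39] rot err deg [-0.06  0.06 -0.02] F deck [-0.2  0.2 -0.3]
{0: [[312.0, 96.0], [308.0, 97.0]], 0.4: [[329.0, 93.0], [324.0, 94.0]], 0.8: [[344.0, 83.0], [338.0, 85.0]]}
53 .........................++++##+++++................................................................
55 ........................+++++##+++++................................................................
57 ........................++++++##+++.................................................................
59 .........................+#++++##+..................................................................
61 ............................++......................................................................
63 ....................................................................................................
65 ....................................................................................................
67 ....................................................................................................
69 .................+.......................
[... 2687 characters left out ...]
.......................................................................................
123 ....................................................................................................
125 ....................................................................................................
127 ....................................................................................................
129 ....................................................................................................
131 ....................................................................................................
[[168.79747085 170.22927459]
 [163.52099573 170.85845848]
 [159.03830497 173.46080204]]
```

```bash
python3 - <<'E'
from h import *
A=np.load("pics/aft2.npz");c=cam("wrist",dict(position=A["p"],tool_rot=A["r"]))
k=todeck(c,(327.5,94),27);h=todeck(c,(308.5,57),13);d=k-h;print(k,h,np.arctan2(d[1],d[0]),np.hypot(d[0],d[1]))
st=(A["p"],Ro.from_rotvec(A["r"]).as_matrix())
# closed fingers on the outer side of the knob, 30 mm out, then down, then push in y
plan([(decktool((-48,k[1]+32,45)),5),(decktool((-48,k[1]+32,-1)),4)],start=st)
E
```

```text
[-52.40861241  74.70657256  27.        ] [-85.63763137  58.42287681  13.        ] 0.45565148267565025 37.00441119780303
[{t: [0.0154, 0.0194, 0.0206], r: [0.01, -0.01, 0.01]}, {t: [0.0308, 0.0389, 0.0412], r: [0.02, -0.02, 0.01]}, {t: [0.0462, 0.0583, 0.0618], r: [0.03, -0.03, 0.02]}, {t: [0.0616, 0.0778, 0.0824], r: [0.04, -0.04, 0.02]}, {t: [0.077, 0.0972, 0.103], r: [0.05, -0.05, 0.03]}] max/row mm 32 deg 0.0
[{t: [-0.0, -0.0, 0.0115], r: [0.0, 0.0, -0.0]}, {t: [-0.0, -0.0, 0.023], r: [0.0, 0.0, -0.0]}, {t: [-0.0, -0.0, 0.0345], r: [0.0, 0.0, -0.0]}, {t: [-0.0, -0.0, 0.046], r: [0.0, 0.0, -0.0]}] max/row mm 11 deg 0.0
```

Emit:
step_arm:
  commands:
    - {"travel":[0.015,0.019,0.02],"turn":[0,0,0]}
    - {"travel":[0.031,0.039,0.041],"turn":[0,0,0]}
    - {"travel":[0.046,0.058,0.062],"turn":[0,0,0]}
    - {"travel":[0.062,0.078,0.082],"turn":[0,0,0]}
    - {"travel":[0.077,0.097,0.103],"turn":[0,0,0]}
  gripper: 0.0

```text
time: 26.15
position: [0.5817, 0.3672, 0.1292]
tool_rot: [0.128, 2.702, -0.025]
ft_force: [0.2, -0.4, 0.3]
grip_width: 0.048
grip_force: 0.0
```

Emit:
step_arm:
  commands:
    - {"travel":[0,0,0.012],"turn":[0,0,0]}
    - {"travel":[0,0,0.023],"turn":[0,0,0]}
    - {"travel":[0,0,0.035],"turn":[0,0,0]}
    - {"travel":[0,0,0.046],"turn":[0,0,0]}
    - {"travel":[0,0,0.046],"turn":[0,0,0]}

```text
time: 26.65
position: [0.6021, 0.3621, 0.0871]
tool_rot: [0.132, 2.703, -0.029]
ft_force: [-0.4, 0.1, -0.7]
grip_width: 0.006
grip_force: 0.0
```

Emit:
step_arm:
  commands:
    - {"travel":[0,-0.006,0],"turn":[0,0,0]}
    - {"travel":[0,-0.011,0],"turn":[0,0,0]}
    - {"travel":[0,-0.015,0],"turn":[0,0,0]}
    - {"travel":[0,-0.019,0],"turn":[0,0,0]}
    - {"travel":[0,-0.022,0],"turn":[0,0,0]}

```text
time: 27.15
position: [0.6002, 0.3436, 0.09]
tool_rot: [0.128, 2.699, -0.021]
ft_force: [2.6, 2.9, 1.9]
grip_width: 0.005
grip_force: 1.3
```

```bash
python3 -c "
from h import *
where(4);print(ctrl.get_state()['grip_width'])"
```

```text
27.3 deck mm [-45.43  84.93   0.82] std [0.39 0.4  0.22] rot err deg [-0.2  -0.13  0.09] F deck [1.7 2.1 1.2]
0.006433691458079263
```

Emit:
step_arm:
  commands:
    - {"travel":[0,-0.0015,0],"turn":[0,0,0]}
    - {"travel":[0,-0.003,0],"turn":[0,0,0]}
    - {"travel":[0,-0.0035,0],"turn":[0,0,0]}

```text
time: 27.65
position: [0.5987, 0.3387, 0.0881]
tool_rot: [0.129, 2.702, -0.026]
ft_force: [1.3, 1.4, 0.9]
grip_width: 0.005
grip_force: 0.9
```

Emit:
step_arm:
  commands:
    - {"travel":[0,-0.001,0],"turn":[0,0,0]}
    - {"travel":[0,-0.002,0],"turn":[0,0,0]}
    - {"travel":[0,-0.0025,0],"turn":[0,0,0]}

```text
time: 27.95
position: [0.5986, 0.3361, 0.0882]
tool_rot: [0.129, 2.702, -0.026]
ft_force: [0.8, 1.2, 0.5]
grip_width: 0.01
grip_force: 0.9
```

```bash
python3 -c "
from h import *
where(4)"
```

```text
28.1 deck mm [-46.51  78.    -0.17] std [0.05 0.01 0.01] rot err deg [-0.07 -0.02  0.08] F deck [1.2 1.  0. ]
```

Emit:
step_arm:
  commands:
    - {"travel":[0,-0.001,0],"turn":[0,0,0]}
    - {"travel":[0,-0.002,0],"turn":[0,0,0]}
    - {"travel":[0,-0.002,0],"turn":[0,0,0]}

```text
time: 28.45
position: [0.5985, 0.3342, 0.0883]
tool_rot: [0.129, 2.702, -0.026]
ft_force: [1.0, 2.2, -0.0]
grip_width: 0.005
grip_force: 0.6
```

Emit:
step_arm:
  commands:
    - {"travel":[0,-0.001,0],"turn":[0,0,0]}
    - {"travel":[0,-0.002,0],"turn":[0,0,0]}
    - {"travel":[0,-0.002,0],"turn":[0,0,0]}

```text
time: 28.75
position: [0.5983, 0.3325, 0.0884]
tool_rot: [0.129, 2.702, -0.025]
ft_force: [1.5, 2.0, 0.3]
grip_width: 0.005
grip_force: 0.9
```

```bash
python3 -c "
from h import *
where(4)"
```

```text
28.9 deck mm [-4.636e+01  7.441e+01  3.000e-02] std [0.02 0.01 0.02] rot err deg [-0.11 -0.04  0.07] F deck [ 1.3  2.1 -0.4]
```

Emit:
step_arm:
  commands:
    - {"travel":[0,-0.001,0],"turn":[0,0,0]}
    - {"travel":[0,-0.002,0],"turn":[0,0,0]}
    - {"travel":[0,-0.002,0],"turn":[0,0,0]}

```text
time: 29.25
position: [0.5982, 0.3323, 0.0886]
tool_rot: [0.127, 2.701, -0.022]
ft_force: [2.8, 4.4, -3.2]
grip_width: 0.006
grip_force: 2.7
```

Emit:
step_arm:
  commands:
    - {"travel":[0,-0.001,0],"turn":[0,0,0]}
    - {"travel":[0,-0.002,0],"turn":[0,0,0]}
    - {"travel":[0,-0.002,0],"turn":[0,0,0]}

```text
time: 29.55
position: [0.5981, 0.3322, 0.0888]
tool_rot: [0.125, 2.7, -0.018]
ft_force: [4.5, 8.4, -4.1]
grip_width: 0.004
grip_force: 4.2
```

```bash
python3 -c "
from h import *
where(4)"
```

```text
29.7 deck mm [-46.35  74.06   0.45] std [0.01 0.03 0.  ] rot err deg [-0.45 -0.13 -0.01] F deck [ 2.1  9.  -5.6]
```

A firm stop at y = 74.1 mm with 9 N: the latch is home. I back off, rise and verify.

Emit:
step_arm:
  commands:
    - {"travel":[0,0.006,0],"turn":[0,0,0]}
    - {"travel":[0,0.015,0],"turn":[0,0,0]}
    - {"travel":[0,0.015,-0.02],"turn":[0,0,0]}
    - {"travel":[-0.01,0.01,-0.06],"turn":[0,0,0]}
    - {"travel":[-0.03,0,-0.1],"turn":[0,0,0]}

```text
time: 30.25
position: [0.5801, 0.33, 0.1901]
tool_rot: [0.125, 2.707, -0.03]
ft_force: [1.3, 0.2, 0.7]
grip_width: 0.004
grip_force: 0.0
```

Emit:
step_arm:
  commands:
    - {"travel":[-0.03,-0.03,-0.03],"turn":[0,0,0]}
    - {"travel":[-0.05,-0.06,-0.05],"turn":[0,0,0]}
    - {"travel":[-0.05,-0.06,-0.05],"turn":[0,0,0]}
    - {"travel":[-0.05,-0.06,-0.05],"turn":[0,0,0]}
    - {"travel":[-0.05,-0.06,-0.05],"turn":[0,0,0]}

```text
time: 30.75
position: [0.5998, 0.2683, 0.2561]
tool_rot: [0.127, 2.705, -0.027]
ft_force: [-0.7, 0.6, -0.0]
grip_width: 0.009
grip_force: 0.0
```

```bash
python3 - <<'E'
from h import *
where(3)
P=[];V=[]
for _ in range(6):
    s=ctrl.get_state();P.append(s["position"]);V.append(s["tool_rot"]);im=ctrl.get_image("wrist")
c=cam("wrist",dict(position=np.mean(P,0),tool_rot=np.mean(V,0)));R=deckR(D0[3])
g=im.mean(2);x0,y0=proj(c,[decktool((-50,60,30))[0]])[0].astype(int);h=30
m=np.zeros(g.shape,np.uint8);m[y0-h:y0+h,x0-h:x0+h]=g[y0-h:y0+h,x0-h:x0+h]<45
n,l,s_,ce=cv2.connectedComponentsWithStats(m);i=1+np.argmax(s_[1:,4]);k=todeck(c,ce[i],27);print(s_[i],"knob",k)
hu,hv=proj(c,[decktool((-85.6,58.4,13))[0]])[0].astype(int)
w=g[hv-7:hv+8,hu-7:hu+8];yy,xx=np.nonzero(w<np.percentile(w,30));q=todeck(c,(hu-7+xx.mean(),hv-7+yy.mean()),13);d=k-q;print("hub",q,"angle",np.arctan2(d[1],d[0]),np.hypot(d[0],d[1]))
F=im.astype(np.float32)
for nm,y0,z,xs in(("guard",75,6,(-30,-10,5,12)),("rail",69,0,(-110,-105,30,34))):
  for x in xs:
    o=[]
    for sg in(1,-1):
        s=np.arange(-6,6.01,.25);uv=proj(c,[decktool((x,sg*(y0+a),z))[0] for a in s]).astype(np.float32)
        v=np.stack([cv2.remap(F[:,:,b],uv[None,:,0],uv[None,:,1],cv2.INTER_LINEAR)[0] for b in range(3)],1)
        G=np.linalg.norm(v[4:]-v[:-4],axis=1);o.append((float(y0+s[G.argmax()+2]),int(G.max())))
    print(nm,x,o,round((o[0][0]+o[1][0])/2/y0,4))
print(ctrl.get_state()["ft_force"],ctrl.get_state()["time"])
E
```

```text
30.85 deck mm [ 31.28  10.79 148.68] std [0.12 0.12 0.12] rot err deg [-0.04  0.12 -0.06] F deck [-0.4  0.3 -0.5]
[300  87  16  16 185] knob [-48.87753752  58.30083762  27.        ]
hub [-87.50761441  58.25579125  13.        ] angle 0.00116609533255432 38.630103155379466
guard -30 [(75.0, 77), (73.5, 23)] 0.99
guard -10 [(75.0, 78), (75.25, 20)] 1.0017
guard 5 [(74.75, 85), (75.0, 88)] 0.9983
guard 12 [(75.0, 82), (74.5, 66)] 0.9967
rail -110 [(67.25, 66), (70.0, 108)] 0.9946
rail -105 [(67.25, 50), (70.25, 70)] 0.9964
rail 30 [(68.75, 36), (72.0, 147)] 1.0199
rail 34 [(68.0, 23), (71.25, 88)] 1.0091
[-0.11015035  0.68138322 -0.92513208] 31.2
```

```bash
python3 -c "
from bench import ctrl
print(ctrl.close_job())"
```

```text
the job is handed in; nothing more can be done
None
```

The job is handed in at about 31 s of the 61 s allowed: by my camera and force readings the guard lies flush over both pins and the latch is home (about 0.00 rad), with the arm clear. The bystanders were not re-measured, and no verdict came back.

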